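# Pack the calligrapher's boards and inks for the fair

## Task

Pack up the calligrapher's desk: take every finished board out of the wooden drying stand and push it down into the travel rack, one board to a spring clip, until its lower edge is fully home on the rack's base, and then swing the rack's retaining bar up over the boards to its stop. Also pack every ink bottle from the desk into the open wooden ink box, standing upright and flat on its floor. Leave the shoe last, the water cup and the hand tool where they are.

Things in the scene. Friction and masses are not known exactly. Their poses are not given: they have to be found in the camera images.
- rack: travel rack, fixed: plywood base 110 (x) by 250 (y) mm, its top 15 mm above the desk, end plates 45 mm high. Origin: centre of the underside. Four clip slots side by side along its y (56 mm apart); a board stands in one with its width along rack x, thickness along rack y. Low rails along y (inner faces at x = -50 and 50 mm, tops at 35 mm) bound the slots' ends. Slots start empty.
- slot1 (a point): slot 1: the point on the rack base where the middle of a seated board's lower edge lies; axes as the rack's. Clip, 60 mm long (x): fixed jaw face 4 mm to -y, upright to 55 mm above the desk, then flared out to 80; sprung leaf to +y, narrowest at 40 mm height (5 mm gap), flared out to 78. Mouth 31 mm.
- slot2 (a point): slot 2: the point on the rack base where the middle of a seated board's lower edge lies; axes as the rack's. Aim 1-2 mm to +y (the leaf's side). The leaf is met 32 mm above the base; weight alone does not seat a board: push it with 10 to 18 N down to the base; the leaf then holds it against the fixed jaw.
- slot3 (a point): slot 3: the point on the rack base where the middle of a seated board's lower edge lies; axes as the rack's. Clip, 60 mm long (x): fixed jaw face 4 mm to -y, upright to 55 mm above the desk, then flared out to 80; sprung leaf to +y, narrowest at 40 mm height (5 mm gap), flared out to 78. Mouth 31 mm.
- slot4 (a point): slot 4: the point on the rack base where the middle of a seated board's lower edge lies; axes as the rack's. Aim 1-2 mm to +y (the leaf's side). The leaf is met 32 mm above the base; weight alone does not seat a board: push it with 10 to 18 N down to the base; the leaf then holds it against the fixed jaw.
- board1: stiff upright board, brown wood with pale paper on both faces, 90 wide (x), 8 thick (y), 110 mm high (z), 0.11 kg; all alike, either way round will do. Origin: middle of the lower edge. Starts loose in a groove (10 wide, 25 deep, 56 mm apart, floor 10 mm above the desk) of the wooden stand, 90 by 234 mm, 35 high. May be absent (None from the start).
- board2: stiff upright board, brown wood with pale paper on both faces, 90 wide (x), 8 thick (y), 110 mm high (z), 0.11 kg; all alike, either way round will do. Origin: middle of the lower edge. Starts loose in a groove (10 wide, 25 deep, 56 mm apart, floor 10 mm above the desk) of the wooden stand, 90 by 234 mm, 35 high. May be absent (None from the start).
- board3: stiff upright board, brown wood with pale paper on both faces, 90 wide (x), 8 thick (y), 110 mm high (z), 0.11 kg; all alike, either way round will do. Origin: middle of the lower edge. Starts loose in a groove (10 wide, 25 deep, 56 mm apart, floor 10 mm above the desk) of the wooden stand, 90 by 234 mm, 35 high. May be absent (None from the start).
- board4: stiff upright board, brown wood with pale paper on both faces, 90 wide (x), 8 thick (y), 110 mm high (z), 0.11 kg; all alike, either way round will do. Origin: middle of the lower edge. Starts loose in a groove (10 wide, 25 deep, 56 mm apart, floor 10 mm above the desk) of the wooden stand, 90 by 234 mm, 35 high. May be absent (None from the start).
- bar (a joint): angle of the rack's retaining bar on a stiff hinge along rack y, 25 mm above the desk at rack x = 0. 0: upright at its stop, bar 120 mm above the hinge, 15 mm clear over seated boards; grows (to 1.3) as it swings down to the rack's -x side, where it starts. Stays where left; 1 to 3 N moves it. Passes seated boards' corners by 5 mm; would hit boards not home.
- bar_grip (a point): the middle of the retaining bar, on its axis: a black sleeve 14 mm in diameter and 40 mm long along rack y, on a 10 mm steel bar 268 mm long; midway between slots 2 and 3. The bar may turn within the fingers.
- inkbox: open wooden ink box, fixed to the desk: 116 (x) by 168 (y) mm outside, 46 mm high, walls 6 mm; origin: centre of its underside; inner floor 6 mm above it, 104 by 156 mm, which takes two (x) by three (y) bottles side by side. Empty at the start.
- round1: round ink bottle of dark glass, standing: body 48 mm in diameter and 46 mm high, above it a black round cap 28 mm in diameter and 26 mm high (72 mm in all), about 0.14 kg. Origin: centre of its underside, z up. Starts on the desk; may be absent (None from the start).
- round2: round ink bottle of dark glass, standing: body 48 mm in diameter and 46 mm high, above it a black round cap 28 mm in diameter and 26 mm high (72 mm in all), about 0.14 kg. Origin: centre of its underside, z up. Starts on the desk; may be absent (None from the start).
- round3: round ink bottle of dark glass, standing: body 48 mm in diameter and 46 mm high, above it a black round cap 28 mm in diameter and 26 mm high (72 mm in all), about 0.14 kg. Origin: centre of its underside, z up. Starts on the desk; may be absent (None from the start).
- square1: square ink bottle of dark glass, standing: body 46 by 46 mm (sides along its x and y) and 46 mm high, above it a black round cap 28 mm in diameter and 26 mm high (72 mm in all), about 0.15 kg. Origin: centre of its underside, z up. Starts on the desk, turned at will; may be absent (None from the start).
- square2: square ink bottle of dark glass, standing: body 46 by 46 mm (sides along its x and y) and 46 mm high, above it a black round cap 28 mm in diameter and 26 mm high (72 mm in all), about 0.15 kg. Origin: centre of its underside, z up. Starts on the desk, turned at will; may be absent (None from the start).
- square3: square ink bottle of dark glass, standing: body 46 by 46 mm (sides along its x and y) and 46 mm high, above it a black round cap 28 mm in diameter and 26 mm high (72 mm in all), about 0.15 kg. Origin: centre of its underside, z up. Starts on the desk, turned at will; may be absent (None from the start).
- last: bystander: wooden shoe last, about 228 by 78 by 80 mm, lying on its sole on the desk; leave it alone. Origin: centre of its underside.
- cup: bystander: white water cup, 72 mm across, 80 mm high; leave it alone. Origin: centre of its underside.
- awl: bystander: small hand tool with a handle, 160 mm long, lying on the desk; leave it alone. Origin: near its middle, underside.
Things that resemble listed ones, but are neither listed nor needed, are in the scene too. What is shaped like the round1 but orange is not meant.

How it is judged:
On the way, in this order (a step that is already met when the one before it is completed fails the run):
1. every board is fully home in a clip of the rack (z of board1 in the frame of rack between 0.012 and 0.0185 m and angle between each of board1, board2, board3, board4's own z axis and vertical below 0.07 rad and angle between the y axis of each of board1, board2, board3, board4 and the y axis of rack, either way round below 0.1 rad and (horizontal distance between board1 and slot1 below 0.012 m or horizontal distance between board1 and slot2 below 0.012 m or horizontal distance between board1 and slot3 below 0.012 m or horizontal distance between board1 and slot4 below 0.012 m) and z of board2 in the frame of rack between 0.012 and 0.0185 m and (horizontal distance between board2 and slot1 below 0.012 m or horizontal distance between board2 and slot2 below 0.012 m or horizontal distance between board2 and slot3 below 0.012 m or horizontal distance between board2 and slot4 below 0.012 m) and z of board3 in the frame of rack between 0.012 and 0.0185 m and (horizontal distance between board3 and slot1 below 0.012 m or horizontal distance between board3 and slot2 below 0.012 m or horizontal distance between board3 and slot3 below 0.012 m or horizontal distance between board3 and slot4 below 0.012 m) and z of board4 in the frame of rack between 0.012 and 0.0185 m and (horizontal distance between board4 and slot1 below 0.012 m or horizontal distance between board4 and slot2 below 0.012 m or horizontal distance between board4 and slot3 below 0.012 m or horizontal distance between board4 and slot4 below 0.012 m)), for 0.3 s.
2. the retaining bar is swung up to its stop over the seated boards (all of step 1 and value of joint bar below 0.12 rad), for 0.3 s.
At the end, for the whole second after the job is handed in: Each board upright (4 deg) in a rack slot, lower edge within 3.5 mm of the base, centre within 12 mm of the slot point; bar within 0.12 rad of its stop; each bottle upright (4.5 deg) on the ink box floor (4 mm), inside its walls; all at rest (all of step 2 and linear speed of each of board1, board2, board3, board4, round1, square1, round2, square2, round3, square3 below 0.02 m/s and x of round1 in the frame of inkbox between -0.052 and 0.052 m and y of round1 in the frame of inkbox between -0.078 and 0.078 m and z of round1 in the frame of inkbox between 0.003 and 0.01 m and angle between each of round1, square1, round2, square2, round3, square3's own z axis and vertical below 0.08 rad and x of square1 in the frame of inkbox between -0.052 and 0.052 m and y of square1 in the frame of inkbox between -0.078 and 0.078 m and z of square1 in the frame of inkbox between 0.003 and 0.01 m and x of round2 in the frame of inkbox between -0.052 and 0.052 m and y of round2 in the frame of inkbox between -0.078 and 0.078 m and z of round2 in the frame of inkbox between 0.003 and 0.01 m and x of square2 in the frame of inkbox between -0.052 and 0.052 m and y of square2 in the frame of inkbox between -0.078 and 0.078 m and z of square2 in the frame of inkbox between 0.003 and 0.01 m and x of round3 in the frame of inkbox between -0.052 and 0.052 m and y of round3 in the frame of inkbox between -0.078 and 0.078 m and z of round3 in the frame of inkbox between 0.003 and 0.01 m and x of square3 in the frame of inkbox between -0.052 and 0.052 m and y of square3 in the frame of inkbox between -0.078 and 0.078 m and z of square3 in the frame of inkbox between 0.003 and 0.01 m); the robot touches nothing.
It fails at once if a bystander (shoe last, cup, hand tool) is shifted by more than 3 cm or the cup tipped (distance of any of last, cup, awl from where it was at the start of the episode above 0.03 m or angle between cup's own z axis and vertical above 0.5 rad).
Of board1, board2, board3, board4 only 3 to 4 are there at a start; the rules pass over those that are not, and their reading is None.
Of round1, square1, round2, square2, round3, square3 only 3 to 5 are there at a start; the rules pass over those that are not, and their reading is None.
At some moment in a run one of round1, square1, round2, square2, round3, square3 may be knocked a few centimetres aside while the robot is not near it.
It also fails if it takes over 210 s, if anything falls off the work surface, if the arm or the gripper's body presses on something with over 40 N, if the wrist force passes 120 N, or if a joint passes its speed limit or range.

## Robot

A 7-joint arm with a two-finger parallel gripper is mounted at the origin on the work surface. World frame = base frame: x ahead of the robot, y to its left, z up, the work surface at z = 0. Lengths are in m, angles in rad, forces in N, time in s.
With the tool pointing down it reaches from about 0.35 to 0.9 m from the base axis. Payload 8.1 kg.
Tool frame: the origin (TCP) lies on the centre line of the jaws, within the pads' length; the fingertips stand 19 mm ahead of it and the grasp point (between the pads) is the TCP; z points along the fingers, y is the direction in which the jaws open and shut (so a half turn about z gives the same grasp; the last joint's range is limited). The gripper opens to 92 mm and grips with 3 to 60 N. Pads are 19 mm wide; open, the fingers measure 130 mm over their backs; the gripper's body (75 mm by 190 mm) begins 47 mm behind the grasp point.
Start: joints at [-1.272, 0.434, 0.025, 1.573, -0.012, 1.134, -0.075], TCP at [0.244, 0.575, 0.246] pointing down, gripper open.
Joint ranges: [-2.62, 2.62], [-0.44, 2.09], [-1.27, 1.32], [0.08, 2.57], [-1.32, 4.46], [0.12, 2], [-2.74, 2.74]. Speed limits (rad/s): [2.22, 2.22, 3.01, 3.01, 3.14, 3.14, 3.14].

## Interface

Orientations are given as a rotation vector (axis times angle).
In Python, from cell import monitor, imaging, workorder, outline_of gives the robot as it stands.
- The arm moves only by the tool move_arm, never from a script. Its argument "series" is a list of rows, each a list of 6 numbers: the shift along the world's x, y, z in cm, then the turn, a rotation vector about the world's x, y, z in degrees. A call has 1 to 8 rows; each row shifts and turns the commanded pose from where the row before left it; what a row does not reach is not made up. A row lasts 1/10 s, in which the tool goes at most 50 mm and 8.59 degrees, less where a joint would pass 70% of its speed; a pose out of reach is approached as far as the arm can. A call with a gripper value outside its range is refused whole. "grip" is the opening, from 0 (shut) to 1 (fully open), set as the call begins (left out, the last holds). The fingers move at their own pace and stop on an object; "force" is the grip in N (left out, the last holds). Time passes only in rows, so rows that do not move let the fingers close. It gives the time, the measured TCP pose, the force and the opening at its end, in the units of the state.
- monitor.observe(): the state, without advancing time (a new reading comes with each control period).
- imaging.get_image(name): name is "side" or "top"; returns a dict with "color" (480x640x3 uint8, red, green, blue), "fx", "fy", "cx", "cy" (pixels), "rvec" (rotation vector, rad) and "tvec" (3), from world to camera coordinates, as OpenCV has them. Camera axes: x right, y down, z forward; pixel columns grow to the right and rows downward; lengths in m; the calibration is good to about 2 mm. A picture is of the moment at which its call begins. There is no depth.
- workorder.sign_off(): hands the job in, once; it reports no verdict.
Trained networks look in the newest picture that a camera, given by its name, has taken for a name from the list of things; names that differ only in an ending like _2 or _b are one class to them, and where a whole thing is asked for, a point or a joint stands for the part that bears it (a point fixed in the world has none). Each returns a list of dicts, best first, with "p" (0 to 1); they miss things now and then, are a little off and sometimes report something else, mostly with a low value. They report only what shows in the picture. A call takes as long as a camera call. They do not tell look-alikes from the thing itself.
- outline_of(camera, thing): "mask" (480x640 bool, what is visible of it) and "rect" ([left, top, width, height] in pixels, round what is visible of it).
The state is a dict: "clock": time; "joints": joint angles; "dq": joint speeds; "joint_efforts": joint torques, N m; "position": TCP position; "ee_rot": TCP orientation; "force": force on the tool from outside, world axes, zero at the start; "ft_torque": the same for the moment, N m; "width": opening from 0.0 (shut) to 1.0 (fully open).
Only numpy, scipy, OpenCV 4.12 (cv2) and the standard library are available. Lean on these libraries where they do the work, as an engineer would, in place of code of your own. Each camera call takes 0.05 s, during which the arm holds its last target. There are 200 camera calls.

## Working session

There is one attempt and no reset: what is moved stays moved. The work goes in short steps, Python scripts to look and compute and a tool call to move; the robot and the scene stay as the last step left them, time stands still between calls to the robot, and variables do not carry over. Pictures are saved under pics/ and viewed, about 12 in all and at most 16, crops included, and the job is handed in when it is done.

Besides the shell and the picture viewer there is one more tool, called after "Request:" as name(argument=value, ...), one argument or row to a line, values as JSON. move_arm: Moves the arm, as the interface text tells. Its arguments: {"type":"object","properties":{"series":{"type":"array"},"grip":{"type":"number"},"force":{"type":"number"}},"required":["series"]}

```bash
ls; mkdir -p pics
cat > h.py <<'E'
import numpy as np, cv2
from cell import monitor, imaging, workorder, outline_of
def cam(n):
    d=imaging.get_image(n); R=cv2.Rodrigues(np.array(d['rvec'],float))[0]; t=np.array(d['tvec'],float).ravel()
    return d,R,t
def back(c,u,v,z):
    d,R,t=c; C=-R.T@t
    r=R.T@np.array([(u-d['cx'])/d['fx'],(v-d['cy'])/d['fy'],1.0]); s=(z-C[2])/r[2]; return C+s*r
def proj(c,p):
    d,R,t=c; q=R@np.array(p,float)+t; return d['fx']*q[0]/q[2]+d['cx'], d['fy']*q[1]/q[2]+d['cy']
def save(c,name,crop=None,s=1):
    im=c[0]['color'][:,:,::-1]
    if crop: x,y,w,h=crop; im=im[y:y+h,x:x+w]
    if s!=1: im=cv2.resize(im,None,fx=s,fy=s,interpolation=cv2.INTER_CUBIC)
    cv2.imwrite('pics/'+name,im)
E
python3 - <<'E'
from h import *
s=monitor.observe(); print(s['clock'],np.round(s['position'],3),np.round(s['ee_rot'],3))
for n in('top','side'):
    c=cam(n); save(c,n+'0.png'); print(n,-c[1].T@c[2],c[0]['fx'])
    for th in ['rack','board1','bar','inkbox','round1','square1','last','cup','awl']:
        print(th,[(round(o['p'],2),o['rect']) for o in outline_of(n,th)])
E
```

```text
pics
0.0 [0.244 0.575 0.245] [-6.270e-01 -3.078e+00  3.000e-03]
top [0.3270289  0.00433131 1.46005295] 580.5180094216514
rack [(0.69, [196.2, 171.0, 115.9, 59.3])]
board1 [(0.78, [428.8, 169.5, 14.1, 44.9]), (0.56, [405.9, 164.2, 13.4, 46.3]), (0.46, [362.9, 172.9, 5.8, 37.6])]
bar [(0.73, [195.4, 194.4, 112.8, 32.2])]
inkbox [(0.65, [378.8, 241.5, 78.5, 58.1])]
round1 [(0.95, [192.7, 349.8, 29.5, 20.4]), (0.86, [268.5, 299.5, 21.5, 18.4]), (0.79, [226.6, 289.0, 20.5, 17.7]), (0.65, [258.7, 260.0, 22.1, 18.3]), (0.42, [429.3, 169.2, 15.1, 43.5])]
square1 [(0.8, [220.0, 253.4, 24.1, 22.6])]
last [(0.68, [494.3, 164.9, 39.9, 86.7])]
cup [(0.61, [309.5, 114.8, 30.9, 30.9])]
awl [(0.84, [137.7, 189.2, 17.4, 63.2]), (0.27, [194.5, 193.3, 116.5, 35.1])]
side [-0.04990549 -0.93255733  0.79246191] 535.5303353987503
rack [(0.97, [259.7, 177.6, 86.6, 74.5])]
board1 [(0.88, [392.9, 265.5, 41.9, 40.0]), (0.63, [381.5, 253.0, 38.7, 40.7]), (0.63, [355.3, 227.9, 33.9, 44.8]), (0.27, [263.7, 179.8, 72.0, 66.8])]
bar [(0.96, [262.2, 180.1, 73.1, 64.1]), (0.3, [409.6, 344.6, 117.1, 50.8])]
inkbox [(0.62, [284.2, 286.0, 91.5, 79.7])]
round1 [(0.91, [208.9, 219.9, 18.5, 25.9]), (0.89, [141.8, 223.2, 18.6, 29.4]), (0.68, [247.4, 228.1, 20.6, 27.9]), (0.6, [212.3, 238.1, 23.1, 33.5]), (0.49, [240.0, 181.0, 31.0, 12.1])]
square1 [(0.81, [230.6, 209.8, 22.7, 28.0]), (0.38, [379.3, 251.9, 37.7, 43.2]), (0.3, [259.3, 177.8, 89.9, 73.6])]
last [(0.62, [408.6, 345.5, 120.8, 49.0])]
cup [(0.76, [380.9, 204.3, 25.6, 37.4])]
awl [(0.77, [238.4, 183.0, 31.9, 7.9])]
```

Run:
```python
import cv2
a=cv2.imread('pics/top0.png')[100:400,120:560]; cv2.imwrite('pics/a.png',cv2.resize(a,(800,545),interpolation=cv2.INTER_CUBIC))
a=cv2.imread('pics/side0.png')[160:420,120:540]; cv2.imwrite('pics/b.png',cv2.resize(a,(800,495),interpolation=cv2.INTER_CUBIC))
```

```text
(no output)
```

View pics/a.png

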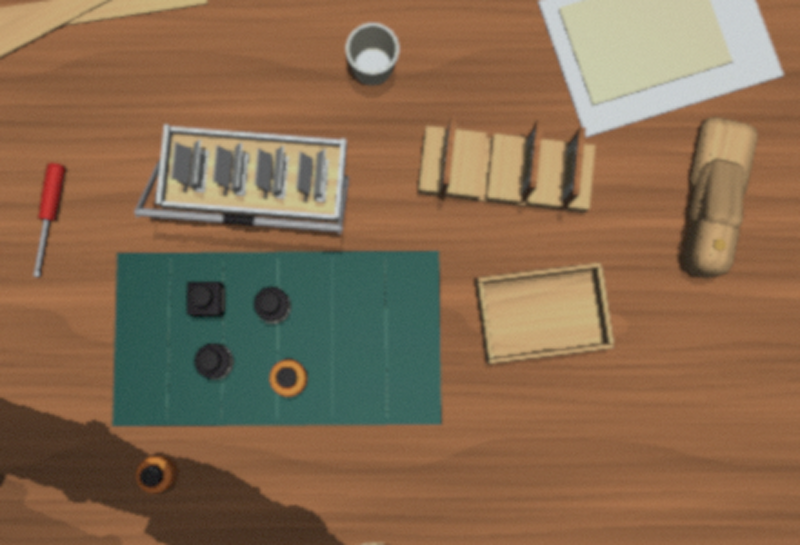

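View pics/b.png

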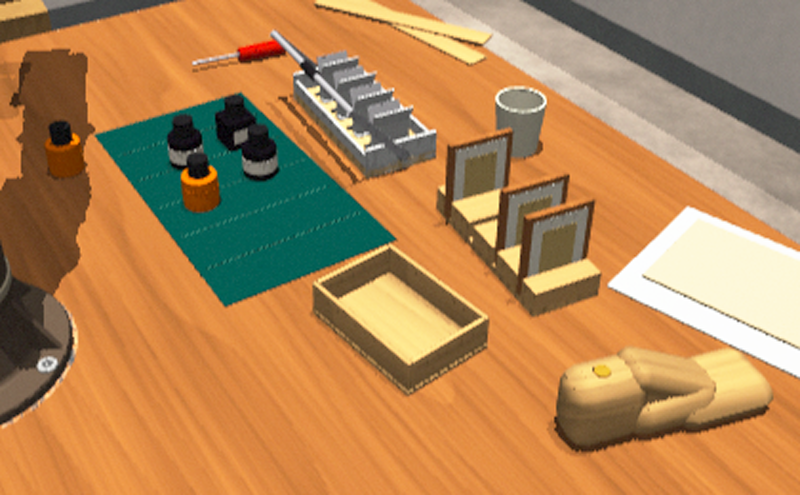

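Top crop: dark bottles are the square at (205,298), round at (271,304) and round at (212,361). The orange ones at (287,378) and (155,474) are decoys. There are three boards, at (445,158), (530,160) and (573,165). Next I'll rectify the regions metrically to get accurate poses.

```bash
cat >> h.py <<'E'
def rect(c,x0,x1,y0,y1,z,s,grid=0.02):
    """plane z warped: up=+x, left=+y, s px/m"""
    W=int((y1-y0)*s);H=int((x1-x0)*s)
    P=[(x1,y1),(x1,y0),(x0,y0),(x0,y1)]; src=np.float32([proj(c,(x,y,z)) for x,y in P]); dst=np.float32([(0,0),(W,0),(W,H),(0,H)])
    im=cv2.warpPerspective(c[0]['color'][:,:,::-1],cv2.getPerspectiveTransform(src,dst),(W,H),flags=cv2.INTER_CUBIC)
    for k in np.arange(np.ceil(x0/grid),x1/grid):
        v=int((x1-k*grid)*s); cv2.line(im,(0,v),(W,v),(255,255,0),1); cv2.putText(im,'%d'%round(k*grid*1000),(0,v-1),0,.35,(0,0,255),1)
    for k in np.arange(np.ceil(y0/grid),y1/grid):
        u=int((y1-k*grid)*s); cv2.line(im,(u,0),(u,H),(255,255,0),1); cv2.putText(im,'%d'%round(k*grid*1000),(u+1,H-3),0,.35,(0,0,255),1)
    return im
E
python3 - <<'E'
from h import *
c=cam('top')
for n,u,v,z in [('rackTL',120+165/1.818,100+127/1.818,.045),('rackTR',120+346/1.818,100+140/1.818,.045),('rackBR',120+341/1.818,100+218/1.818,.045),
 ('standTL',120+427/1.818,100+126/1.818,.035),('standBR',120+588/1.818,100+210/1.818,.035),('boxBL',120+488/1.818,100+362/1.818,.046),('boxTR',120+602/1.818,100+265/1.818,.046)]:
    print(n,np.round(back(c,u,v,z),3))
for th in('round1','square1'):
    for o in outline_of('top',th):
        if o['p']>.5: M=cv2.moments(o['mask'].astype(np.uint8)); u,v=M['m10']/M['m00'],M['m01']/M['m00']; print(th,o['rect'],np.round(back(c,u,v,.04),3))
E
```

```text
rackTL [0.691 0.297 0.045]
rackTR [0.671 0.048 0.045]
rackBR [0.562 0.055 0.045]
standTL [ 0.692 -0.064  0.035]
standBR [ 0.573 -0.283  0.035]
boxBL [ 0.367 -0.141  0.046]
boxTR [ 0.496 -0.297  0.046]
round1 [227.1, 287.8, 20.8, 20.1] [0.37  0.228 0.04 ]
round1 [254.8, 258.1, 25.2, 21.7] [0.446 0.15  0.04 ]
round1 [197.0, 347.5, 21.6, 24.0] [0.222 0.301 0.04 ]
round1 [269.9, 298.3, 22.6, 18.6] [0.348 0.128 0.04 ]
square1 [223.0, 252.6, 22.7, 19.7] [0.454 0.242 0.04 ]
square1 [138.6, 189.9, 14.5, 61.1] [0.591 0.456 0.04 ]
```

Run:
```python
from h import *
c=cam('top')
a=rect(c,.53,.72,.02,.34,.045,2400); b=rect(c,.55,.72,-.31,-.04,.035,2400)
im=np.zeros((456+8+0,800,3),np.uint8)
cv2.imwrite('pics/rack1.png',cv2.resize(a,(768,456)))
cv2.imwrite('pics/stand1.png',cv2.resize(b,(648,408)))
cv2.imwrite('pics/box1.png',rect(c,.35,.51,-.32,-.12,.046,3000))
# boards: mask of top edge
for n in('top','side'):
    C=cam(n)
    for o in outline_of(n,'board1'): print(n,o['p'],o['rect'])
    np.savez('c_'+n,**{k:C[0][k] for k in C[0]})
```

```text
top 0.92 [429.6, 170.5, 13.5, 43.4]
top 0.79 [405.9, 164.4, 9.1, 48.7]
top 0.57 [361.1, 162.9, 8.6, 45.7]
side 0.8 [352.6, 227.8, 35.7, 48.8]
side 0.64 [390.7, 267.9, 44.2, 42.5]
side 0.57 [381.1, 253.7, 37.8, 38.4]
```

View pics/rack1.png

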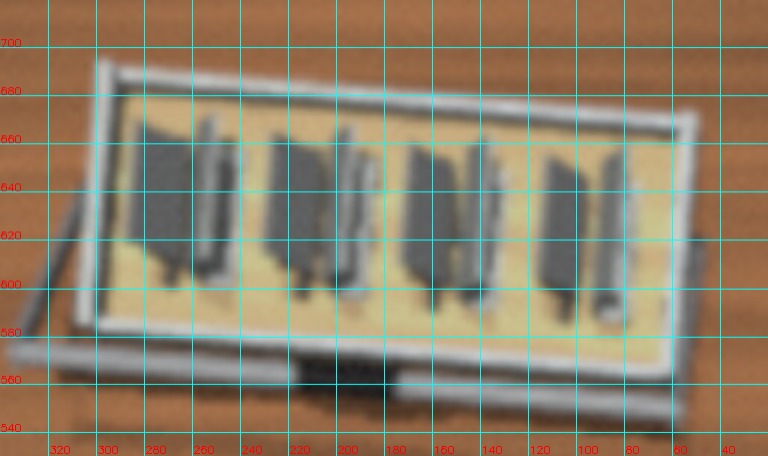

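View pics/stand1.png

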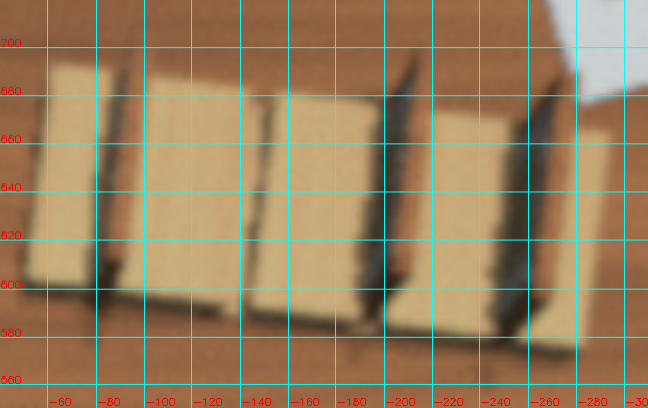

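View pics/box1.png

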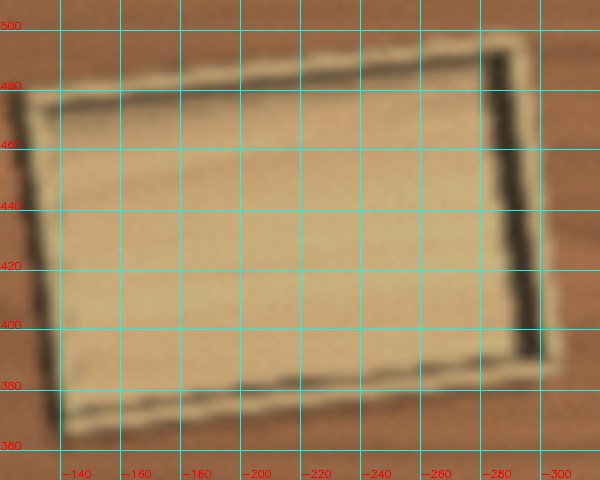

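The rack is at about (0.629, 0.178) with yaw −5.2°. The stand is at about (0.634, −0.172) with yaw −7.2°, with boards in grooves +84, −28 and −84. The box is at about (0.433, −0.217) with yaw +6.4°. I'll check these with wireframe overlays.

```bash
cat >> h.py <<'E'
def T(x,y,yaw,p):
    a=np.radians(yaw); p=np.atleast_2d(np.array(p,float)); return np.c_[x+p[:,0]*np.cos(a)-p[:,1]*np.sin(a), y+p[:,0]*np.sin(a)+p[:,1]*np.cos(a), p[:,2]]
def box(x0,x1,y0,y1,z0,z1): return [(x,y,z) for z in(z0,z1) for x,y in((x0,y0),(x1,y0),(x1,y1),(x0,y1))]
E=[(0,1),(1,2),(2,3),(3,0),(4,5),(5,6),(6,7),(7,4),(0,4),(1,5),(2,6),(3,7)]
def wire(im,c,P,s,o,col,edges=None):
    q=[tuple(int(round(((a-b)*s+s/2)*16)) for a,b in zip(proj(c,p),o)) for p in P]
    for i,j in edges or E: cv2.line(im,q[i],q[j],col,1,cv2.LINE_AA,4)
RACK=(.629,.1783,-5.2); STAND=(.634,-.172,-7.2); BOX=(.4326,-.2167,6.4)
E
cat > ov.py <<'E'
from h import *
B=[(0,84),(0,-28),(0,-84)]
ims=[]
for n,cr,s in(('top',(345,150,110,75),7),('side',(335,215,110,105),5)):
    c=cam(n); x,y,w,h=cr; im=cv2.resize(c[0]['color'][y:y+h,x:x+w,::-1],None,fx=s,fy=s,interpolation=cv2.INTER_CUBIC)
    for dx,dy in B: wire(im,c,T(*STAND,box(-.045+dx/1e3,.045+dx/1e3,dy/1e3-.004,dy/1e3+.004,.01,.12)),s,(x,y),(0,0,255))
    wire(im,c,T(*STAND,box(-.045,.045,-.117,.117,0,.035)),s,(x,y),(255,255,0))
    ims.append(im)
cv2.imwrite('pics/ovA.png',ims[0]); cv2.imwrite('pics/ovB.png',ims[1])
c=cam('side');x,y,w,h,s=250,165,110,95,7; im=cv2.resize(c[0]['color'][y:y+h,x:x+w,::-1],None,fx=s,fy=s,interpolation=cv2.INTER_CUBIC)
wire(im,c,T(*RACK,box(-.055,.055,-.125,.125,0,.045)),s,(x,y),(255,255,0))
for k in(-84,-28,28,84): wire(im,c,T(*RACK,[(-.03,k/1e3-.004,.055),(.03,k/1e3-.004,.055),(-.03,k/1e3-.004,.015),(.03,k/1e3-.004,.015)]),s,(x,y),(0,0,255),[(0,1),(2,3),(0,2),(1,3)])
th=.7; wire(im,c,T(*RACK,[(-.12*np.sin(th),-.02,.025+.12*np.cos(th)),(-.12*np.sin(th),.02,.025+.12*np.cos(th))]),s,(x,y),(0,255,0),[(0,1)])
cv2.imwrite('pics/ovC.png',im)
E
python3 ov.py
```

```text
(no output)
```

View pics/ovA.png

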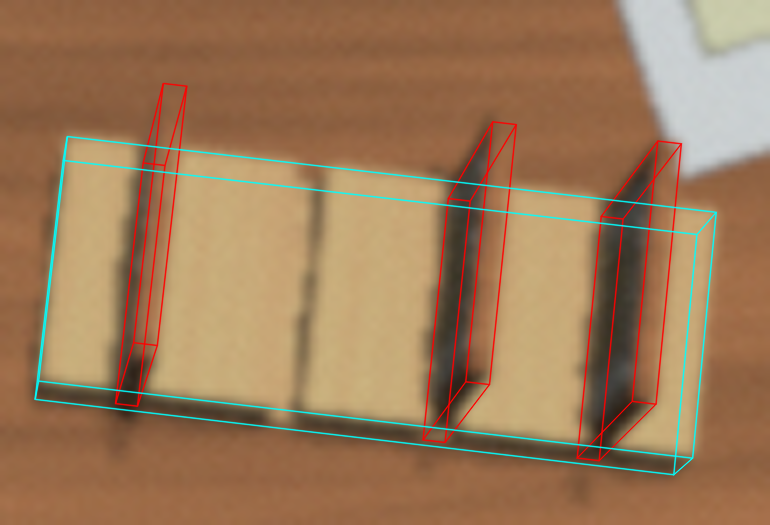

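View pics/ovB.png

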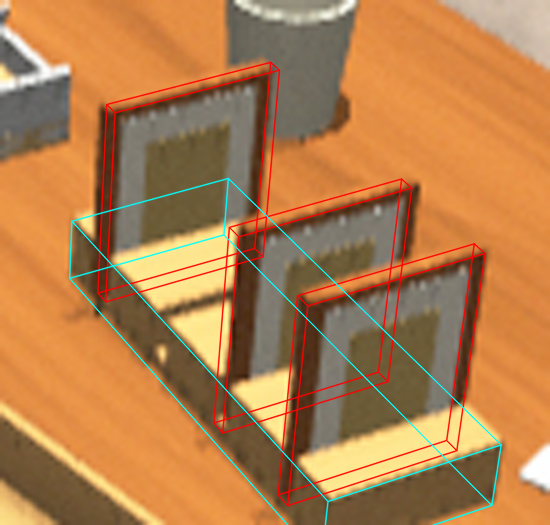

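View pics/ovC.png

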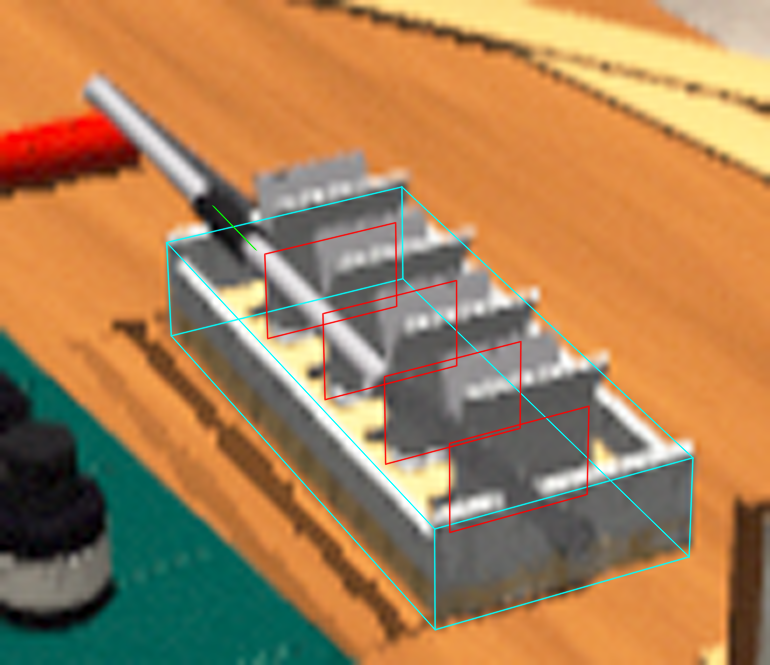

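The overlays fit to within about 2–3 mm for rack, stand and boards, and the bar is at roughly 0.7 rad. I'll refine the board offsets with the network masks and compute the moves.

```bash
cat > fit.py <<'E'
from h import *
from scipy.optimize import minimize
B=[84,-28,-84]; cs={n:cam(n) for n in('top','side')}; M={n:[o for o in outline_of(n,'board1') if o['p']>.3] for n in cs}
def hull(c,dx,dy):
    m=np.zeros((480*4,640*4),np.uint8); P=T(*STAND,box(-.045+dx,.045+dx,dy-.004,dy+.004,.035,.12))
    q=np.array([proj(c,p) for p in P]); cv2.fillConvexPoly(m,cv2.convexHull(np.round(q*4+2).astype(np.int32)),1); return cv2.resize(m.astype(np.float32),(640,480),interpolation=cv2.INTER_AREA)
for b in B:
    pick={}
    for n in cs:
        h=hull(cs[n],0,b/1e3); pick[n]=max((np.minimum(h,o['mask']).sum()/np.maximum(h,o['mask']).sum(),i) for i,o in enumerate(M[n]))
    def cost(d,ns): return -sum((lambda h,m:np.minimum(h,m).sum()/np.maximum(h,m).sum())(hull(cs[n],d[0]/1e3,d[1]/1e3),M[n][pick[n][1]]['mask'].astype(np.float32)) for n in ns)
    for ns in(('top','side'),('side',),('top',)):
        g=min((cost((x,b+y),ns),x,y) for x in np.arange(-10,11,1.) for y in np.arange(-8,9,1.)); print(b,ns,np.round(g,2),end=' | ')
    print()
E
python3 fit.py
python3 - <<'E'
from h import *
from scipy.spatial.transform import Rotation as R
s=monitor.observe(); y=R.from_rotvec(s['ee_rot']).as_matrix()[:,1]; print('tool y ang',np.degrees(np.arctan2(y[1],y[0])))
for n,o,l in(('stand',STAND,(84,-28,-84)),('rack',RACK,(84,28,-28,-84)),('box',BOX,(50,0,-50))): print(n,np.round(T(*o,[(0,k/1e3,0) for k in l])[:,:2],4).tolist())
E
```

```text
84 ('top', 'side') [-1.76 -5.    1.  ] | 84 ('side',) [-0.93 -5.   -1.  ] | 84 ('top',) [-0.86 -6.    1.  ] | 
-28 ('top', 'side') [-1.57  2.    1.  ] | -28 ('side',) [-0.7  3.   0. ] | -28 ('top',) [-0.88  1.    1.  ] | 
-84 ('top', 'side') [-1.82  1.    0.  ] | -84 ('side',) [-0.94  1.   -1.  ] | -84 ('top',) [-0.92 -2.    1.  ] | 
tool y ang 66.97608009863525
stand [[0.6445, -0.0887], [0.6305, -0.1998], [0.6235, -0.2553]]
rack [[0.6366, 0.262], [0.6315, 0.2062], [0.6265, 0.1504], [0.6214, 0.0946]]
box [[0.427, -0.167], [0.4326, -0.2167], [0.4382, -0.2664]]
```

Request:
move_arm(
  series=[
    [2.4,-4.1,0,0,0,1],
    [2.4,-4.1,0,0,0,1],
    [2.4,-4.1,0,0,0,1],
    [2.4,-4.1,0,0,0,1],
    [2.4,-4.1,0,0,0,1],
    [2.4,-4.1,0,0,0,1],
    [2.4,-4.1,0,0,0,1],
    [2.4,-4.1,0,0,0,1],
  ],
  grip=0.45,
  force=40,
)

```text
clock: 2.55
position: [0.4372, 0.2455, 0.2461]
ee_rot: [0.409, 3.114, 0.001]
force: [1.7, 1.2, -0.0]
width: 0.451
```

Request:
move_arm(
  series=[
    [2.4,-4.1,0,0,0,1],
    [2.4,-4.1,0,0,0,1],
    [2.4,-4.1,0,0,0,1],
    [2.4,-4.1,0,0,0,1],
    [2.4,-4.1,0,0,0,1],
    [2.4,-4.1,0,0,0,1],
    [2.4,-4.1,0,0,0,1],
    [2.4,-4.1,0,0,0,1],
  ],
)

```text
clock: 3.35
position: [0.6292, -0.0824, 0.2459]
ee_rot: [0.191, 3.135, 0.0]
force: [0.9, 1.1, 0.4]
width: 0.452
```

```bash
cat > st.py <<'E'
from h import *
from scipy.spatial.transform import Rotation as R
import sys
s=monitor.observe(); m=R.from_rotvec(s['ee_rot']).as_matrix(); y=m[:,1]
print('t',round(s['clock'],2),'p',np.round(np.array(s['position'])*1e3,1),'yang',round(np.degrees(np.arctan2(y[1],y[0])),1),'z',np.round(m[:,2],3),'F',np.round(s['force'],1),'w',round(s['width']*92,1))
E
python3 st.py
```

```text
t 3.35 p [629.2 -82.4 245.9] yang 83.0 z [ 0.  0. -1.] F [0.9 1.1 0.4] w 41.6
```

Request:
move_arm(
  series=[
    [1.0,-0.5,-2,0,0,0],
    [0,0,-3,0,0,0],
    [0,0,-3,0,0,0],
    [0,0,-3,0,0,0],
    [0,0,-3.1,0,0,0],
    [0,0,0,0,0,0],
  ],
)

```text
clock: 3.95
position: [0.6356, -0.0852, 0.1007]
ee_rot: [-0.192, -3.128, -0.0]
force: [-0.4, 0.1, -0.1]
width: 0.449
```

Request:
move_arm(
  series=[
    [0,0,0,0,0,0],
    [0,0,0,0,0,0],
    [0,0,0,0,0,0],
    [0,0,0,0,0,0],
    [0,0,0,0,0,0],
    [0,0,0,0,0,0],
    [0,0,0,0,0,0],
  ],
  grip=0,
)

```text
clock: 4.65
position: [0.6388, -0.0875, 0.1056]
ee_rot: [0.194, 3.134, -0.003]
force: [-1.5, -5.2, 5.9]
width: 0.084
```

```bash
python3 st.py
```

```text
t 4.65 p [638.8 -87.5 105.6] yang 82.9 z [ 0.001 -0.002 -1.   ] F [-1.5 -5.2  5.9] w 7.8
```

Request:
move_arm(
  series=[
    [0,0,2,0,0,0],
    [0,0,5,0,0,0],
    [0,0,5,0,0,0],
    [-0.4,4.0,0,0,0,0.5],
    [-0.5,4.8,0,0,0,0.5],
    [-0.5,4.8,0,0,0,0.5],
    [-0.4,4.7,0,0,0,0.4],
    [0,0,0,0,0,0],
  ],
)

```text
clock: 5.45
position: [0.6186, 0.108, 0.2242]
ee_rot: [-0.121, -3.137, -0.009]
force: [-0.6, 0.1, -2.1]
width: 0.083
```

Request:
move_arm(
  series=[
    [0,0,0,0,0,0],
    [0,0,0,0,0,0],
  ],
)

```text
clock: 5.65
position: [0.6203, 0.0963, 0.2246]
ee_rot: [-0.142, -3.138, 0.001]
force: [0.2, -0.1, -1.5]
width: 0.086
```

```bash
python3 st.py
cat > ov2.py <<'E'
from h import *
import sys
from scipy.spatial.transform import Rotation as R
# overlay predicted held board (centre at TCP, top 15mm above TCP) and slots
nm=sys.argv[1]; s=monitor.observe(); p=s['position']; m=R.from_rotvec(s['ee_rot']).as_matrix()[:,1]; yaw=np.degrees(np.arctan2(m[1],m[0]))-90
ims=[]
for n,cr,k in(('top',(190,130,130,110),6),('side',(250,115,140,145),4)):
    c=cam(n); x,y,w,h=cr; im=cv2.resize(c[0]['color'][y:y+h,x:x+w,::-1],None,fx=k,fy=k,interpolation=cv2.INTER_CUBIC)
    wire(im,c,T(p[0],p[1],yaw,box(-.045,.045,-.004,.004,p[2]-.095,p[2]+.015)),k,(x,y),(0,0,255))
    wire(im,c,T(*RACK,box(-.055,.055,-.125,.125,0,.045)),k,(x,y),(255,255,0)); ims.append(im)
cv2.imwrite('pics/%s_t.png'%nm,ims[0]); cv2.imwrite('pics/%s_s.png'%nm,ims[1])
E
python3 ov2.py h1
```

```text
t 5.65 p [620.3  96.3 224.6] yang 84.8 z [-0.    -0.001 -1.   ] F [ 0.2 -0.1 -1.5] w 7.9
```

View pics/h1_s.png

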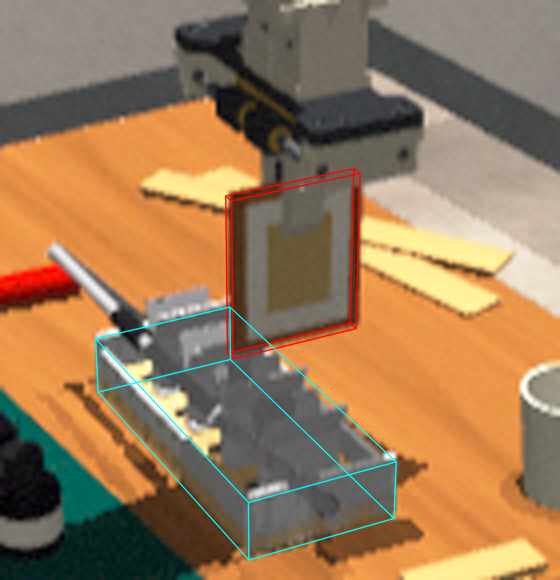

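Request:
move_arm(
  series=[
    [0,0,-3,0,0,0],
    [0,0,-3,0,0,0],
    [0,0,-1.5,0,0,0],
    [0,0,-0.5,0,0,0],
    [0,0,-0.5,0,0,0],
    [0,0,0,0,0,0],
  ],
)

```text
clock: 6.35
position: [0.6208, 0.0954, 0.1401]
ee_rot: [0.143, 3.138, -0.002]
force: [-1.3, -4.0, -1.5]
width: 0.085
```

Request:
move_arm(
  series=[
    [0,0,-0.4,0,0,0],
    [0,0,-0.4,0,0,0],
    [0,0,-0.4,0,0,0],
    [0,0,0,0,0,0],
  ],
)

```text
clock: 6.75
position: [0.6217, 0.0954, 0.1286]
ee_rot: [0.143, 3.135, -0.002]
force: [1.9, -6.7, -2.4]
width: 0.084
```

```bash
python3 st.py
```

```text
t 6.75 p [621.7  95.4 128.6] yang 84.8 z [ 0.003 -0.001 -1.   ] F [ 1.9 -6.7 -2.4] w 7.7
```

Request:
move_arm(
  series=[
    [0,0,-0.4,0,0,0],
    [0,0,-0.4,0,0,0],
    [0,0,-0.4,0,0,0],
    [0,0,0,0,0,0],
  ],
)

```text
clock: 7.15
position: [0.6215, 0.0953, 0.1164]
ee_rot: [0.143, 3.136, -0.002]
force: [2.5, -6.7, -2.9]
width: 0.086
```

Request:
move_arm(
  series=[
    [0,0,-0.3,0,0,0],
    [0,0,-0.3,0,0,0],
    [0,0,0,0,0,0],
    [0,0,0,0,0,0],
  ],
)

```text
clock: 7.55
position: [0.6216, 0.0953, 0.1106]
ee_rot: [0.143, 3.136, -0.002]
force: [1.5, -6.1, -0.7]
width: 0.086
```

```bash
python3 st.py
```

```text
t 7.55 p [621.6  95.3 110.6] yang 84.8 z [ 0.002 -0.002 -1.   ] F [ 1.5 -6.1 -0.7] w 7.9
```

Request:
move_arm(
  series=[
    [0,0,-0.2,0,0,0],
    [0,0,0,0,0,0],
    [0,0,0,0,0,0],
  ],
)

```text
clock: 7.85
position: [0.6218, 0.0953, 0.1106]
ee_rot: [0.143, 3.135, -0.001]
force: [-5.1, -7.2, 17.5]
width: 0.085
```

Request:
move_arm(
  series=[
    [0,0,-0.2,0,0,0],
    [0,0,0,0,0,0],
    [0,0,0,0,0,0],
  ],
)

```text
clock: 8.15
position: [0.6219, 0.0953, 0.1105]
ee_rot: [0.143, 3.134, -0.0]
force: [-12.0, -7.7, 35.8]
width: 0.084
```

```bash
python3 st.py
```

```text
t 8.15 p [621.9  95.3 110.5] yang 84.8 z [ 0.004 -0.    -1.   ] F [-12.   -7.7  35.8] w 7.7
```

Hard stop at exactly the expected seated height (lower edge z = 0.015). I'll release and fetch the next board.

Request:
move_arm(
  series=[
    [0,0,0.3,0,0,0],
    [0,0,0,0,0,0],
    [0,0,0,0,0,0],
  ],
)

```text
clock: 8.45
position: [0.6216, 0.0953, 0.1106]
ee_rot: [0.143, 3.136, -0.002]
force: [-1.4, -7.2, 9.4]
width: 0.085
```

Request:
move_arm(
  series=[
    [0,0,0,0,0,0],
    [0,0,0,0,0,0],
    [0,0,0,0,0,0],
    [0,0,0,0,0,0],
    [0,0,2,0,0,0],
    [0,0,4,0,0,0],
    [0,0,4,0,0,0],
    [0,0,0,0,0,0],
  ],
  grip=0.42,
)

```text
clock: 9.25
position: [0.6235, 0.098, 0.2145]
ee_rot: [0.14, 3.13, 0.005]
force: [0.0, 0.6, 0.5]
width: 0.417
```

```bash
python3 st.py
```

```text
t 9.25 p [623.5  98.  214.5] yang 84.9 z [ 0.009  0.003 -1.   ] F [0.  0.6 0.5] w 38.4
```

Request:
move_arm(
  series=[
    [0.2,-4.9,0,0,0,-0.4],
    [0.2,-4.9,0,0,0,-0.4],
    [0.2,-4.9,0,0,0,-0.4],
    [0.2,-4.9,0,0,0,-0.4],
    [0.2,-4.9,0,0,0,-0.3],
    [0.2,-4.9,0,0,0,0],
    [0,0,0,0,0,0],
    [0,0,0,0,0,0],
  ],
)

```text
clock: 10.05
position: [0.632, -0.1983, 0.2081]
ee_rot: [-0.197, -3.135, 0.0]
force: [0.1, 0.5, -0.0]
width: 0.423
```

```bash
python3 st.py; python3 fit.py
```

```text
t 10.05 p [ 632.  -198.3  208.1] yang 82.8 z [-0.  0. -1.] F [ 0.1  0.5 -0. ] w 38.9
84 ('top', 'side') [-0.02 10.   -8.  ] | 84 ('side',) [-0.02 10.   -8.  ] | 84 ('top',) [ -0. -10.  -8.] | 
-28 ('top', 'side') [-0.69  5.    1.  ] | -28 ('side',) [-0.69  5.    1.  ] | -28 ('top',) [ -0. -10.  -8.] | 
-84 ('top', 'side') [-0.94  1.    0.  ] | -84 ('side',) [-0.94  1.    0.  ] | -84 ('top',) [ -0. -10.  -8.] |
```

Request:
move_arm(
  series=[
    [0,0,-3,0,0,0],
    [0,0,-3,0,0,0],
    [0,0,-2.5,0,0,0],
    [0,0,-1.8,0,0,0],
    [0,0,0,0,0,0],
    [0,0,0,0,0,0],
  ],
)

```text
clock: 10.85
position: [0.6328, -0.1957, 0.1061]
ee_rot: [-0.19, -3.136, -0.001]
force: [0.1, 0.5, 0.6]
width: 0.42
```

Request:
move_arm(
  series=[
    [0,0,0,0,0,0],
    [0,0,0,0,0,0],
    [0,0,0,0,0,0],
    [0,0,0,0,0,0],
    [0,0,0,0,0,0],
    [0,0,0,0,0,0],
    [0,0,0,0,0,0],
  ],
  grip=0,
)

```text
clock: 11.55
position: [0.6322, -0.1994, 0.1061]
ee_rot: [0.195, 3.135, -0.005]
force: [-0.5, -5.2, 0.1]
width: 0.086
```

Request:
move_arm(
  series=[
    [0,0,2,0,0,0],
    [0,0,4,0,0,0],
    [0,0,5,0,0,0],
    [0,0,1,0,0,0],
    [0,0,0,0,0,0],
    [0,0,0,0,0,0],
  ],
)

```text
clock: 12.15
position: [0.6318, -0.1964, 0.2245]
ee_rot: [-0.192, -3.134, -0.001]
force: [-0.0, -0.5, -1.9]
width: 0.087
```

```bash
python3 st.py
cat > held.py <<'E'
from h import *
from scipy.spatial.transform import Rotation as R
# offset of held board along its width relative to TCP, from side-view mask
s=monitor.observe(); p=s['position']; m=R.from_rotvec(s['ee_rot']).as_matrix()[:,1]; yaw=np.degrees(np.arctan2(m[1],m[0]))-90
c=cam('side')
def hull(dx,dz):
    q=np.array([proj(c,a) for a in T(p[0],p[1],yaw,box(-.045+dx,.045+dx,-.004,.004,p[2]-.0955+dz,p[2]+.0145+dz))])
    mm=np.zeros((1920,2560),np.uint8); cv2.fillConvexPoly(mm,cv2.convexHull(np.round(q*4+2).astype(np.int32)),1); return cv2.resize(mm.astype(np.float32),(640,480),interpolation=cv2.INTER_AREA)
iou=lambda h,k:np.minimum(h,k).sum()/np.maximum(h,k).sum()
o=max(outline_of('side','board1'),key=lambda o:iou(hull(0,0),o['mask'])); k=o['mask'].astype(np.float32)
print('held iou,dx,dz mm',max((round(iou(hull(x/1e3,z/1e3),k),3),x,z) for x in range(-8,9) for z in range(-6,7)),o['rect'])
E
python3 held.py
```

```text
t 12.15 p [ 631.8 -196.4  224.5] yang 83.0 z [-0.002  0.001 -1.   ] F [-0.  -0.5 -1.9] w 8.0
held iou,dx,dz mm (np.float32(0.772), 2, 0) [382.3, 210.8, 38.3, 48.2]
```

Request:
move_arm(
  series=[
    [0,4,2.5,0,0,0.3],
    [-0.1,4.9,0,0,0,0.3],
    [-0.1,4.9,0,0,0,0.3],
    [-0.1,4.9,0,0,0,0.3],
    [-0.1,4.9,0,0,0,0.3],
    [-0.1,4.9,0,0,0,0.3],
    [-0.1,4.9,0,0,0,0],
    [0,1.4,0,0,0,0],
  ],
)

```text
clock: 13.05
position: [0.6244, 0.1592, 0.2485]
ee_rot: [-0.13, -3.135, -0.004]
force: [-0.5, 0.9, -0.5]
width: 0.085
```

Request:
move_arm(
  series=[
    [0,0,0,0,0,0],
    [0,0,0,0,0,0],
    [0,0,0,0,0,0],
  ],
)

```text
clock: 13.35
position: [0.6265, 0.1487, 0.2501]
ee_rot: [-0.148, -3.137, 0.002]
force: [-0.2, 0.6, -1.6]
width: 0.085
```

```bash
python3 st.py; python3 held.py
```

```text
t 13.35 p [626.5 148.7 250.1] yang 84.6 z [-0.001 -0.002 -1.   ] F [-0.2  0.6 -1.6] w 7.8
held iou,dx,dz mm (np.float32(0.831), 3, 0) [295.5, 144.8, 38.0, 45.0]
```

Request:
move_arm(
  series=[
    [-0.2,0.3,-2,0,0,0.2],
    [0,0,-3,0,0,0],
    [0,0,-3,0,0,0],
    [0,0,-2,0,0,0],
    [0,0,-0.5,0,0,0],
    [0,0,-0.4,0,0,0],
    [0,0,0,0,0,0],
  ],
)

```text
clock: 14.15
position: [0.6248, 0.1526, 0.1422]
ee_rot: [0.14, 3.138, -0.002]
force: [-0.7, -3.8, -0.5]
width: 0.081
```

Request:
move_arm(
  series=[
    [0,0,-0.4,0,0,0],
    [0,0,-0.4,0,0,0],
    [0,0,-0.4,0,0,0],
    [0,0,0,0,0,0],
  ],
)

```text
clock: 14.55
position: [0.6261, 0.1522, 0.131]
ee_rot: [0.14, 3.135, -0.002]
force: [1.5, -6.6, -0.8]
width: 0.084
```

```bash
python3 st.py
```

```text
t 14.55 p [626.1 152.2 131. ] yang 84.9 z [ 0.004 -0.002 -1.   ] F [ 1.5 -6.6 -0.8] w 7.7
```

Same signature as the first board, so I'll continue to the base.

Request:
move_arm(
  series=[
    [0,0,-0.4,0,0,0],
    [0,0,-0.4,0,0,0],
    [0,0,-0.4,0,0,0],
    [0,0,-0.3,0,0,0],
    [0,0,-0.3,0,0,0],
    [0,0,0,0,0,0],
    [0,0,0,0,0,0],
  ],
)

```text
clock: 15.25
position: [0.6256, 0.1522, 0.1126]
ee_rot: [0.14, 3.136, -0.002]
force: [0.7, -7.8, -0.1]
width: 0.083
```

Request:
move_arm(
  series=[
    [0,0,-0.3,0,0,0],
    [0,0,-0.2,0,0,0],
    [0,0,0,0,0,0],
    [0,0,0,0,0,0],
  ],
)

```text
clock: 15.65
position: [0.6262, 0.1524, 0.111]
ee_rot: [0.14, 3.134, -0.0]
force: [-8.5, -9.1, 27.9]
width: 0.084
```

```bash
python3 st.py
```

```text
t 15.65 p [626.2 152.4 111. ] yang 84.9 z [ 0.004 -0.    -1.   ] F [-8.5 -9.1 27.9] w 7.7
```

Request:
move_arm(
  series=[
    [0,0,0.3,0,0,0],
    [0,0,0,0,0,0],
    [0,0,0,0,0,0],
  ],
)

```text
clock: 15.95
position: [0.6257, 0.1523, 0.1113]
ee_rot: [0.14, 3.136, -0.002]
force: [-0.3, -8.3, 3.8]
width: 0.083
```

Request:
move_arm(
  series=[
    [0,0,0,0,0,0],
    [0,0,0,0,0,0],
    [0,0,0,0,0,0],
    [0,0,0,0,0,0],
    [0,0,2,0,0,0],
    [0,0,4,0,0,0],
    [0,0,4,0,0,0],
    [0,0,0,0,0,0],
  ],
  grip=0.42,
)

```text
clock: 16.75
position: [0.6274, 0.1554, 0.2158]
ee_rot: [0.137, 3.13, 0.006]
force: [-0.2, -1.2, 0.2]
width: 0.419
```

Request:
move_arm(
  series=[
    [0,-4.9,0,0,0,-0.4],
    [0,-4.9,0,0,0,-0.4],
    [0,-4.9,0,0,0,-0.4],
    [0,-4.9,0,0,0,-0.4],
    [0,-4.9,0,0,0,-0.3],
    [0,-4.9,0,0,0,0],
    [0,-4.9,0,0,0,0],
    [0,-4.9,0,0,0,0],
  ],
)

```text
clock: 17.55
position: [0.6245, -0.2391, 0.2095]
ee_rot: [0.188, 3.135, 0.001]
force: [1.2, -0.2, 0.8]
width: 0.417
```

Request:
move_arm(
  series=[
    [0,-1.5,0,0,0,0],
    [0,0,0,0,0,0],
    [0,0,0,0,0,0],
  ],
)

```text
clock: 17.85
position: [0.6248, -0.2514, 0.2092]
ee_rot: [-0.189, -3.136, -0.002]
force: [0.5, 0.2, 0.2]
width: 0.42
```

```bash
python3 st.py; python3 fit.py|tail -1
```

```text
t 17.85 p [ 624.8 -251.4  209.2] yang 83.1 z [-0.     0.001 -1.   ] F [0.5 0.2 0.2] w 38.7
-84 ('top', 'side') [-0.94  2.    0.  ] | -84 ('side',) [-0.94  2.    0.  ] | -84 ('top',) [ -0. -10.  -8.] |
```

Request:
move_arm(
  series=[
    [0,-0.35,-3,0,0,0],
    [0,0,-3,0,0,0],
    [0,0,-2.5,0,0,0],
    [0,0,-1.9,0,0,0],
    [0,0,0,0,0,0],
    [0,0,0,0,0,0],
  ],
)

```text
clock: 18.65
position: [0.6248, -0.2555, 0.1062]
ee_rot: [-0.188, -3.136, -0.0]
force: [1.2, -0.3, 1.0]
width: 0.421
```

Request:
move_arm(
  series=[
    [0,0,0,0,0,0],
    [0,0,0,0,0,0],
    [0,0,0,0,0,0],
    [0,0,0,0,0,0],
    [0,0,0,0,0,0],
    [0,0,0,0,0,0],
    [0,0,0,0,0,0],
  ],
  grip=0,
)

```text
clock: 19.35
position: [0.6246, -0.2564, 0.1062]
ee_rot: [0.19, 3.135, -0.0]
force: [-0.5, -0.4, 5.1]
width: 0.084
```

Request:
move_arm(
  series=[
    [0,0,2,0,0,0],
    [0,0,4,0,0,0],
    [0,0,5,0,0,0],
    [0,0,3.5,0,0,0],
    [0,0,0,0,0,0],
    [0,0,0,0,0,0],
  ],
)

```text
clock: 19.95
position: [0.6245, -0.2562, 0.2509]
ee_rot: [0.19, 3.135, 0.0]
force: [-0.5, -0.4, -2.3]
width: 0.083
```

```bash
python3 st.py; python3 held.py
```

```text
t 19.95 p [ 624.5 -256.2  250.9] yang 83.1 z [ 0.001 -0.    -1.   ] F [-0.5 -0.4 -2.3] w 7.7
held iou,dx,dz mm (np.float32(0.77), 0, 1) [395.1, 208.6, 47.3, 51.1]
```

Request:
move_arm(
  series=[
    [0.1,4.8,0,0,0,0.2],
    [0.1,4.8,0,0,0,0.2],
    [0.1,4.8,0,0,0,0.2],
    [0.1,4.8,0,0,0,0.2],
    [0.1,4.8,0,0,0,0.2],
    [0.1,4.8,0,0,0,0.2],
    [0.1,4.8,0,0,0,0.2],
    [0.1,4.8,0,0,0,0.2],
  ],
)

```text
clock: 20.85
position: [0.6313, 0.1295, 0.2487]
ee_rot: [-0.146, -3.135, 0.002]
force: [1.6, 0.1, -2.0]
width: 0.087
```

Request:
move_arm(
  series=[
    [0.2,4.8,0,0,0,0.2],
    [0.2,4.8,0,0,0,0],
    [0,4.0,0,0,0,0],
    [0,0,0,0,0,0],
    [0,0,0,0,0,0],
    [0,0,0,0,0,0],
  ],
)

```text
clock: 21.45
position: [0.6363, 0.262, 0.2494]
ee_rot: [-0.143, -3.137, 0.003]
force: [0.4, -0.4, -2.1]
width: 0.083
```

```bash
python3 st.py; python3 held.py
```

```text
t 21.45 p [636.3 262.  249.4] yang 84.8 z [-0.002 -0.002 -1.   ] F [ 0.4 -0.4 -2.1] w 7.7
held iou,dx,dz mm (np.float32(0.819), 0, 2) [277.8, 131.2, 37.5, 37.0]
```

Request:
move_arm(
  series=[
    [0,0.15,-2,0,0,0],
    [0,0,-3,0,0,0],
    [0,0,-3,0,0,0],
    [0,0,-2,0,0,0],
    [0,0,-0.5,0,0,0],
    [0,0,-0.4,0,0,0],
    [0,0,0,0,0,0],
  ],
)

```text
clock: 22.25
position: [0.6368, 0.2635, 0.1423]
ee_rot: [0.143, 3.138, -0.002]
force: [-0.4, -3.8, -2.0]
width: 0.082
```

Request:
move_arm(
  series=[
    [0,0,-0.4,0,0,0],
    [0,0,-0.4,0,0,0],
    [0,0,-0.4,0,0,0],
    [0,0,0,0,0,0],
  ],
)

```text
clock: 22.65
position: [0.6383, 0.263, 0.131]
ee_rot: [0.143, 3.135, -0.002]
force: [1.7, -7.8, -0.7]
width: 0.085
```

```bash
python3 st.py
```

```text
t 22.65 p [638.3 263.  131. ] yang 84.8 z [ 0.003 -0.002 -1.   ] F [ 1.7 -7.8 -0.7] w 7.9
```

Request:
move_arm(
  series=[
    [0,0,-0.4,0,0,0],
    [0,0,-0.4,0,0,0],
    [0,0,-0.4,0,0,0],
    [0,0,-0.3,0,0,0],
    [0,0,-0.3,0,0,0],
    [0,0,0,0,0,0],
    [0,0,0,0,0,0],
  ],
)

```text
clock: 23.35
position: [0.6378, 0.2631, 0.1126]
ee_rot: [0.143, 3.136, -0.003]
force: [0.8, -7.3, -0.9]
width: 0.084
```

Request:
move_arm(
  series=[
    [0,0,-0.3,0,0,0],
    [0,0,-0.2,0,0,0],
    [0,0,0,0,0,0],
    [0,0,0,0,0,0],
  ],
)

```text
clock: 23.75
position: [0.6383, 0.2634, 0.1111]
ee_rot: [0.143, 3.134, -0.0]
force: [-8.5, -10.4, 24.2]
width: 0.085
```

```bash
python3 st.py
```

```text
t 23.75 p [638.3 263.4 111.1] yang 84.8 z [ 0.004 -0.    -1.   ] F [ -8.5 -10.4  24.2] w 7.8
```

Request:
move_arm(
  series=[
    [0,0,0.3,0,0,0],
    [0,0,0,0,0,0],
    [0,0,0,0,0,0],
  ],
)

```text
clock: 24.05
position: [0.6379, 0.2632, 0.1113]
ee_rot: [0.143, 3.136, -0.002]
force: [-0.6, -7.7, 2.9]
width: 0.086
```

Request:
move_arm(
  series=[
    [0,0,0,0,0,0],
    [0,0,0,0,0,0],
    [0,0,0,0,0,0],
    [0,0,0,0,0,0],
    [0,0,2,0,0,0],
    [0,0,4,0,0,0],
    [0,0,4,0,0,0],
    [0,0,4,0,0,0],
  ],
  grip=0.42,
)

```text
clock: 24.85
position: [0.6362, 0.2658, 0.2514]
ee_rot: [0.14, 3.138, 0.001]
force: [0.7, -0.1, -0.2]
width: 0.419
```

Request:
move_arm(
  series=[
    [-2.0,-4.4,0,0,0,0],
    [-2.0,-4.4,0,0,0,0],
    [-2.0,-4.4,0,0,0,0],
    [-2.0,-4.4,0,0,0,0],
    [-2.0,-4.4,0,0,0,0],
    [-2.0,-4.4,0,0,0,0],
    [-2.0,-4.4,0,0,0,0],
    [-2.0,-4.4,0,0,0,0],
  ],
)

```text
clock: 25.65
position: [0.4757, -0.0879, 0.2502]
ee_rot: [0.139, 3.137, 0.001]
force: [0.7, -0.7, -0.4]
width: 0.418
```

```bash
python3 st.py
python3 - <<'E'
from h import *
print(np.round(monitor.observe()['joints'],2))
ims=[]
S=[(0,84),(0,-28),(0,-84)]
for n,cr,k in(('top',(180,150,145,165),3.6),('side',(195,140,165,165),3.6)):
    c=cam(n); x,y,w,h=cr; im=cv2.resize(c[0]['color'][y:y+h,x:x+w,::-1],None,fx=k,fy=k,interpolation=cv2.INTER_CUBIC)[:590,:395 if n=='top' else 600]
    for dx,dy in S: wire(im,c,T(*RACK,box(-.045,.045,dy/1e3-.004,dy/1e3+.004,.015,.125)),k,(x,y),(0,0,255))
    ims.append(im)
    for th in('round1','square1'):
        for o in outline_of(n,th):
            if o['p']>.4 : M=cv2.moments(o['mask'].astype(np.uint8)); u,v=M['m10']/M['m00'],M['m01']/M['m00']; print(n,th,round(o['p'],2),o['rect'],np.round(back(c,u,v,.036)[:2],3))
h=min(i.shape[0] for i in ims); im=np.hstack([i[:h,:400] for i in ims]); cv2.imwrite('pics/after3.png',im)
E
```

```text
t 25.65 p [475.7 -87.9 250.2] yang 84.9 z [ 0.001  0.    -1.   ] F [ 0.7 -0.7 -0.4] w 38.5
[-0.18  0.2   0.3   1.92 -0.07  1.03  1.63]
top round1 0.91 [193.5, 351.8, 25.1, 17.9] [0.222 0.302]
top round1 0.79 [226.5, 288.2, 20.3, 19.3] [0.37  0.228]
top round1 0.69 [269.0, 298.0, 22.3, 20.3] [0.348 0.128]
top round1 0.57 [257.8, 258.3, 20.4, 20.5] [0.446 0.151]
top round1 0.43 [261.5, 170.3, 10.8, 44.8] [0.636 0.157]
top square1 0.97 [224.3, 255.0, 18.8, 19.5] [0.454 0.241]
top square1 0.41 [494.8, 165.8, 40.6, 84.0] [ 0.592 -0.46 ]
side round1 0.9 [214.6, 239.9, 19.6, 30.4] [0.343 0.117]
side round1 0.85 [208.9, 220.3, 16.9, 26.6] [0.368 0.23 ]
side round1 0.83 [248.9, 228.2, 19.0, 25.3] [0.444 0.143]
side round1 0.63 [143.5, 224.0, 19.7, 31.6] [0.219 0.296]
side square1 0.67 [231.1, 208.9, 23.3, 29.6] [0.453 0.24 ]
side square1 0.6 [261.2, 178.2, 89.3, 76.4] [0.606 0.148]
```

View pics/after3.png

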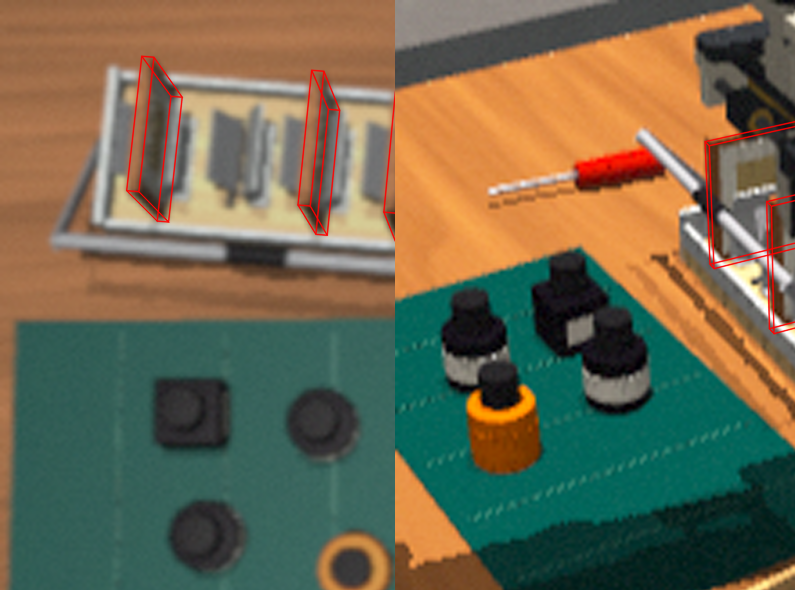

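Boards are seated and match the wireframes. The dark bottles are at (0.454,0.241), (0.446,0.151) and (0.370,0.228). Next I'll triangulate the bar sleeve.

Run:
```python
from h import *
from scipy.optimize import least_squares
ct,cs=cam('top'),cam('side')
# black blob centroids near sleeve
def blob(c,x,y,w,h,thr=45):
    g=c[0]['color'][y:y+h,x:x+w].max(2)<thr; n,l,st,ce=cv2.connectedComponentsWithStats(g.astype(np.uint8)); i=1+np.argmax(st[1:,4]); return ce[i]+[x,y],st[i]
for c,a in((ct,(235,208,35,25)),(cs,(272,180,24,32))): print(blob(c,*a))
P={'t':(250.8,220.8),'s':(282.9,196.4)}
f=lambda p:np.r_[np.subtract(proj(ct,p),P['t']),np.subtract(proj(cs,p),P['s'])]
r=least_squares(f,[.55,.19,.1]); print(r.x,r.fun)
g=lambda th:np.r_[np.subtract(proj(ct,T(*RACK,(-.12*np.sin(th[0]),0,.025+.12*np.cos(th[0])))[0]),P['t']),np.subtract(proj(cs,T(*RACK,(-.12*np.sin(th[0]),0,.025+.12*np.cos(th[0])))[0]),P['s'])]
r=least_squares(g,[.7]); th=r.x[0]; print(th,T(*RACK,(-.12*np.sin(th),0,.025+.12*np.cos(th))),r.fun)
```

```text
(array([249.89795918, 220.34693878]), array([ 9, 10, 14,  6, 49], dtype=int32))
(array([281.36666667, 196.1       ]), array([ 6, 13,  8,  9, 30], dtype=int32))
[0.5499969  0.18491181 0.1189384 ] [ 0.23033076 -0.49457007 -0.61480265  0.08848083]
0.7085229917881639 [[0.55123581 0.1853771  0.11611886]] [ 0.19761665 -0.81833474 -0.25877529  0.83692916]
```

Request:
move_arm(
  series=[
    [0.6,2.2,0,0,0,8.2],
    [0.6,2.2,0,0,0,8.2],
    [0.6,2.2,0,0,0,8.2],
    [0.6,2.2,0,0,0,8.2],
    [0.6,2.2,0,0,0,8.2],
    [0.6,2.2,0,0,0,8.2],
    [0.6,2.2,0,0,0,8.2],
    [0.6,2.2,0,0,0,8.2],
  ],
  grip=0.38,
)

```text
clock: 26.85
position: [0.5246, 0.0917, 0.2495]
ee_rot: [1.593, -2.708, -0.001]
force: [0.0, 0.0, -0.3]
width: 0.376
```

Request:
move_arm(
  series=[
    [0.6,2.2,0,0,0,8.2],
    [0.6,2.2,0,0,0,8.2],
    [0.6,2.2,0,0,0,7.8],
    [0.6,2.2,0,0,0,0],
    [0,0.9,0,0,0,0],
    [0,0,0,0,0,0],
    [0,0,0,0,0,0],
  ],
)

```text
clock: 27.55
position: [0.5481, 0.1856, 0.2495]
ee_rot: [2.115, -2.322, 0.0]
force: [0.1, -0.1, -0.2]
width: 0.382
```

```bash
python3 st.py
```

```text
t 27.55 p [548.1 185.6 249.5] yang 174.7 z [-0.001 -0.001 -1.   ] F [ 0.1 -0.1 -0.2] w 35.1
```

Descend around the sleeve and close gently.

Request:
move_arm(
  series=[
    [0.2,0,-4,0,0,0],
    [0,0,-4,0,0,0],
    [0,0,-3,0,0,0],
    [0,0,-1.6,0,0,0],
    [0,0,0,0,0,0],
    [0,0,0,0,0,0],
  ],
)

```text
clock: 28.15
position: [0.5508, 0.1853, 0.1243]
ee_rot: [2.114, -2.324, 0.001]
force: [0.4, 0.6, 0.7]
width: 0.384
```

Request:
move_arm(
  series=[
    [0,0,0,0,0,0],
    [0,0,0,0,0,0],
    [0,0,0,0,0,0],
    [0,0,0,0,0,0],
    [0,0,0,0,0,0],
    [0,0,0,0,0,0],
    [0,0,0,0,0,0],
  ],
  grip=0,
  force=12,
)

```text
clock: 28.85
position: [0.5503, 0.1864, 0.1239]
ee_rot: [2.116, -2.322, -0.0]
force: [-1.9, 0.4, 4.1]
width: 0.146
```

```bash
python3 st.py
```

```text
t 28.85 p [550.3 186.4 123.9] yang 174.7 z [-0.  0. -1.] F [-1.9  0.4  4.1] w 13.4
```

Request:
move_arm(
  series=[
    [0.89,-0.08,0.7,0,0,0],
    [0.9,-0.08,0.59,0,0,0],
    [0.95,-0.09,0.5,0,0,0],
    [0.99,-0.09,0.42,0,0,0],
  ],
)

```text
clock: 29.25
position: [0.5873, 0.1831, 0.1464]
ee_rot: [2.115, -2.321, -0.002]
force: [-4.3, 0.1, 3.9]
width: 0.15
```

```bash
python3 st.py
```

```text
t 29.25 p [587.3 183.1 146.4] yang 174.7 z [-0.002  0.    -1.   ] F [-4.3  0.1  3.9] w 13.8
```

Request:
move_arm(
  series=[
    [1.03,-0.09,0.32,0,0,0],
    [1.05,-0.1,0.23,0,0,0],
    [1.07,-0.1,0.13,0,0,0],
    [0.95,-0.08,0.03,0,0,0],
    [0,0,0,0,0,0],
    [0,0,0,0,0,0],
  ],
)

```text
clock: 29.85
position: [0.63, 0.179, 0.153]
ee_rot: [-2.114, 2.322, -0.002]
force: [0.7, 1.1, 1.9]
width: 0.15
```

```bash
python3 st.py
```

```text
t 29.85 p [630. 179. 153.] yang 174.6 z [ 0.002  0.    -1.   ] F [0.7 1.1 1.9] w 13.8
```

Request:
move_arm(
  series=[
    [0.4,0,0,0,0,0],
    [0,0,0,0,0,0],
    [0,0,0,0,0,0],
  ],
)

```text
clock: 30.15
position: [0.631, 0.179, 0.1529]
ee_rot: [2.114, -2.319, -0.003]
force: [-7.5, 0.4, 8.2]
width: 0.144
```

```bash
python3 st.py
```

```text
t 30.15 p [631.  179.  152.9] yang 174.7 z [-0.004 -0.001 -1.   ] F [-7.5  0.4  8.2] w 13.2
```

Request:
move_arm(
  series=[
    [-0.3,0,0,0,0,0],
    [0,0,0,0,0,0],
  ],
)

```text
clock: 30.35
position: [0.6295, 0.1791, 0.1529]
ee_rot: [2.116, -2.322, -0.0]
force: [-1.6, 1.2, 3.2]
width: 0.147
```

Request:
move_arm(
  series=[
    [0,0,0,0,0,0],
    [0,0,0,0,0,0],
    [0,0,0,0,0,0],
    [0,0,2,0,0,0],
    [0,0,4,0,0,0],
    [0,0,4,0,0,0],
    [0,0,0,0,0,0],
  ],
  grip=0.38,
)

```text
clock: 31.05
position: [0.6325, 0.1799, 0.2591]
ee_rot: [-2.109, 2.316, -0.006]
force: [-0.4, -0.4, 0.1]
width: 0.38
```

Request:
move_arm(
  series=[
    [-4.4,1.5,0,0,0,0],
    [-4.4,1.5,0,0,0,0],
    [-4.4,1.6,0,0,0,0],
    [-4.4,1.6,0,0,0,0],
    [0,0,0,0,0,0],
    [0,0,0,0,0,0],
  ],
  grip=0.55,
)

```text
clock: 31.65
position: [0.4532, 0.2415, 0.2531]
ee_rot: [-2.118, 2.32, -0.001]
force: [1.3, 0.4, 0.0]
width: 0.552
```

```bash
python3 st.py
python3 - <<'E'
from h import *
ims=[]
for n,cr,k in(('top',(180,150,150,160),2.6),('side',(195,150,155,165),2.6)):
    c=cam(n); x,y,w,h=cr; im=cv2.resize(c[0]['color'][y:y+h,x:x+w,::-1],None,fx=k,fy=k,interpolation=cv2.INTER_CUBIC)
    wire(im,c,T(*RACK,[(0,-.134,.145),(0,.134,.145)]),k,(x,y),(0,255,0),[(0,1)])
    ims.append(im)
    for th in('round1','square1'):
        for o in outline_of(n,th):
            if o['p']>.4 : M=cv2.moments(o['mask'].astype(np.uint8)); u,v=M['m10']/M['m00'],M['m01']/M['m00']; print(n,th,round(o['p'],2),o['rect'],np.round(back(c,u,v,.036)[:2],3))
h=min(i.shape[0] for i in ims); cv2.imwrite('pics/bar.png',np.hstack([i[:h] for i in ims]))
E
```

```text
t 31.65 p [453.2 241.5 253.1] yang 174.8 z [ 0.001  0.    -1.   ] F [1.3 0.4 0. ] w 50.8
top round1 0.85 [268.9, 299.7, 22.8, 18.0] [0.347 0.128]
top round1 0.69 [257.2, 256.8, 22.8, 22.2] [0.445 0.151]
top square1 0.7 [227.0, 253.1, 15.3, 21.8] [0.457 0.235]
side round1 0.92 [143.6, 221.3, 19.1, 32.3] [0.219 0.296]
side round1 0.89 [210.9, 237.8, 22.6, 32.8] [0.345 0.121]
side round1 0.78 [206.3, 218.4, 21.2, 29.2] [0.369 0.231]
side round1 0.67 [247.8, 228.9, 16.6, 26.4] [0.444 0.143]
side square1 0.85 [232.5, 209.0, 21.6, 28.7] [0.451 0.24 ]
```

View pics/bar.png

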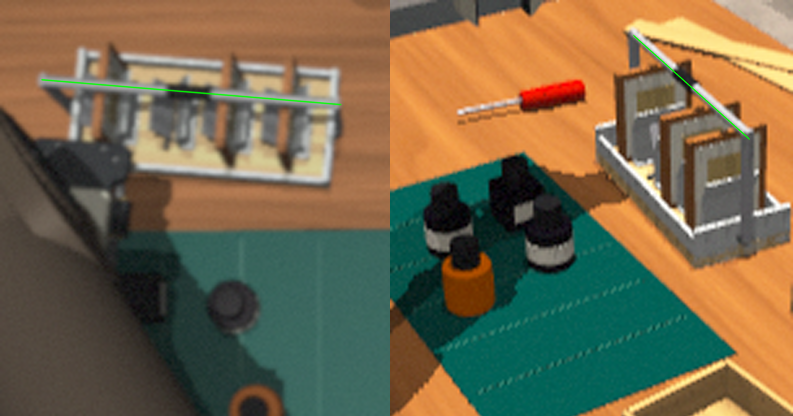

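The bar is upright over three seated boards, matching the model line. Now the bottles, starting with the square one.

Request:
move_arm(
  series=[
    [0,0,-5,0,0,0],
    [0,0,-5,0,0,0],
    [0,0,-4,0,0,0],
    [0,0,-3,0,0,0],
    [0,0,-1.4,0,0,0],
    [0,0,0,0,0,0],
    [0,0,0,0,0,0],
  ],
)

```text
clock: 32.65
position: [0.4541, 0.2409, 0.0687]
ee_rot: [2.115, -2.323, -0.0]
force: [0.8, -0.4, -0.3]
width: 0.545
```

Request:
move_arm(
  series=[
    [0,0,0,0,0,0],
    [0,0,0,0,0,0],
    [0,0,0,0,0,0],
    [0,0,0,0,0,0],
    [0,0,0,0,0,0],
    [0,0,0,0,0,0],
    [0,0,0,0,0,0],
  ],
  grip=0.1,
  force=20,
)

```text
clock: 33.35
position: [0.4542, 0.2413, 0.0693]
ee_rot: [-2.115, 2.322, -0.0]
force: [0.6, -0.5, 5.6]
width: 0.298
```

```bash
python3 st.py
```

```text
t 33.35 p [454.2 241.3  69.3] yang 174.7 z [ 0.001  0.    -1.   ] F [ 0.6 -0.5  5.6] w 27.4
```

Request:
move_arm(
  series=[
    [0,0,3,0,0,0],
    [0,0,4,0,0,0],
    [0,0,4,0,0,0],
    [-0.1,-4.2,1,0,0,0],
    [-0.2,-4.6,0,0,0,0],
    [-0.2,-4.6,0,0,0,0],
    [-0.2,-4.6,0,0,0,0],
    [-0.2,-4.6,0,0,0,0],
  ],
)

```text
clock: 34.15
position: [0.4444, 0.0367, 0.1874]
ee_rot: [2.103, -2.325, -0.001]
force: [0.4, 0.6, -1.9]
width: 0.305
```

Request:
move_arm(
  series=[
    [-0.2,-4.6,0,0,0,0],
    [-0.2,-4.7,0,0,0,0],
    [-0.2,-4.7,0,0,0,0],
    [-0.1,-4.7,0,0,0,0],
    [0,-4.7,0,0,0,0],
    [0,-4.7,0,0,0,0],
    [0,0,0,0,0,0],
    [0,0,0,0,0,0],
  ],
)

```text
clock: 34.95
position: [0.4406, -0.1303, 0.1806]
ee_rot: [2.101, -2.304, -0.02]
force: [-0.4, 1.3, -2.5]
width: 0.299
```

```bash
python3 st.py
```

```text
t 34.95 p [ 440.6 -130.3  180.6] yang 174.7 z [-0.026 -0.006 -1.   ] F [-0.4  1.3 -2.5] w 27.5
```

Request:
move_arm(
  series=[
    [0,0,0,0,0,0],
    [0,0,0,0,0,0],
  ],
)

```text
clock: 35.15
position: [0.4418, -0.127, 0.1817]
ee_rot: [2.111, -2.295, -0.016]
force: [0.2, -0.0, -2.5]
width: 0.298
```

```bash
python3 st.py; python3 -c "
from h import *
print(np.round(monitor.observe()['joints'],2))"
```

```text
t 35.15 p [ 441.8 -127.   181.7] yang 175.2 z [-0.024 -0.009 -1.   ] F [ 0.2 -0.  -2.5] w 27.4
[ 0.97  0.46 -1.07  1.97  0.48  1.02  2.73]
```

Request:
move_arm(
  series=[
    [0,0,0,0,0,-8],
    [0,0,0,0,0,-8],
    [0,0,0,0,0,-8],
    [0,0,0,0,0,-8],
    [0,0,0,0,0,-8],
    [0,0,0,0,0,-8],
    [0,0,0,0,0,0],
    [0,0,0,0,0,0],
  ],
)

```text
clock: 35.95
position: [0.442, -0.1276, 0.1818]
ee_rot: [1.002, -2.96, -0.028]
force: [-0.3, -0.2, -2.1]
width: 0.298
```

```bash
python3 st.py; python3 -c "
from h import *
print(np.round(monitor.observe()['joints'],2))"
```

```text
t 35.95 p [ 442.  -127.6  181.8] yang 127.4 z [-0.022  0.011 -1.   ] F [-0.3 -0.2 -2.1] w 27.4
[ 0.85  0.38 -0.86  1.97  0.34  0.96  2.04]
```

Request:
move_arm(
  series=[
    [0,0,0.5,-0.6,-1.25,0],
    [0,0,0,0,0,-8],
    [0,-2,0,0,0,-8],
    [0,-2,0,0,0,-8],
    [-0.1,-3,0,0,0,-8],
    [-0.1,-3,0,0,0,-8],
    [-0.1,-3.9,0,0,0,-2],
    [0,0,0,0,0,0],
  ],
)

```text
clock: 36.75
position: [0.4377, -0.2733, 0.1865]
ee_rot: [0.145, 3.137, -0.002]
force: [-0.4, -0.2, -2.0]
width: 0.3
```

Request:
move_arm(
  series=[
    [0,0,0,0,0,0],
    [0,0,0,0,0,0],
  ],
)

```text
clock: 36.95
position: [0.4388, -0.2666, 0.1867]
ee_rot: [0.133, 3.137, 0.003]
force: [0.6, -0.4, -1.3]
width: 0.301
```

```bash
python3 st.py; python3 -c "
from h import *
print(np.round(monitor.observe()['joints'],2))"
```

```text
t 36.95 p [ 438.8 -266.6  186.7] yang 85.2 z [ 0.002  0.002 -1.   ] F [ 0.6 -0.4 -1.3] w 27.7
[ 0.93  0.39 -0.64  1.88  0.28  0.96  1.65]
```

Request:
move_arm(
  series=[
    [0,0,-4,0,0,0],
    [0,0,-4,0,0,0],
    [0,0,-2,0,0,0],
    [0,0,-0.6,0,0,0],
    [0,0,-0.3,0,0,0],
    [0,0,0,0,0,0],
    [0,0,0,0,0,0],
  ],
)

```text
clock: 37.65
position: [0.4396, -0.2679, 0.0787]
ee_rot: [0.136, 3.136, 0.001]
force: [0.0, -0.3, -0.5]
width: 0.3
```

```bash
python3 st.py
```

```text
t 37.65 p [ 439.6 -267.9   78.7] yang 85.0 z [ 0.003  0.001 -1.   ] F [ 0.  -0.3 -0.5] w 27.6
```

Request:
move_arm(
  series=[
    [0,0,-0.2,0,0,0],
    [0,0,-0.15,0,0,0],
    [0,0,0,0,0,0],
  ],
)

```text
clock: 37.95
position: [0.4399, -0.2685, 0.075]
ee_rot: [0.137, 3.135, 0.001]
force: [1.2, -1.5, 4.9]
width: 0.3
```

```bash
python3 st.py
```

```text
t 37.95 p [ 439.9 -268.5   75. ] yang 85.0 z [ 0.004  0.    -1.   ] F [ 1.2 -1.5  4.9] w 27.6
```

Request:
move_arm(
  series=[
    [0,0,0,0,0,0],
    [0,0,0,0,0,0],
    [0,0,0,0,0,0],
    [0,0,1,0,0,0],
    [0,0,4,0,0,0],
    [0,0,5,0,0,0],
    [0,2,2,0,0,0],
  ],
  grip=0.5,
)

```text
clock: 38.65
position: [0.4402, -0.25, 0.1984]
ee_rot: [0.141, 3.133, -0.001]
force: [0.2, -0.2, 0.0]
width: 0.502
```

Request:
move_arm(
  series=[
    [0,4.7,0,0,0,0],
    [0,4.7,0,0,0,0],
    [0,4.7,0,0,0,0],
    [0,4.7,0,0,0,0],
    [0,4.7,0,0,0,0],
    [0,4.7,0,0,0,0],
    [0.2,4.7,0,0,0,0],
    [0.2,4.5,0,0,0,0],
  ],
)

```text
clock: 39.45
position: [0.4423, 0.1282, 0.1948]
ee_rot: [0.136, 3.137, 0.003]
force: [1.2, -0.7, -0.4]
width: 0.501
```

```bash
cat > bot.py <<'E'
from h import *
for n in('top','side'):
    c=cam(n)
    for th in('round1','square1'):
        for o in outline_of(n,th):
            if o['p']>.3 :
                m=o['mask']; M=cv2.moments(m.astype(np.uint8)); u,v=M['m10']/M['m00'],M['m01']/M['m00']; col=np.median(c[0]['color'][m],0).astype(int)
                print(n,th,round(o['p'],2),o['rect'],np.round(back(c,u,v,.036)[:2],3),col)
E
python3 st.py; python3 bot.py
```

```text
t 39.45 p [442.3 128.2 194.8] yang 85.0 z [ 0.002  0.002 -1.   ] F [ 1.2 -0.7 -0.4] w 46.1
top round1 0.82 [226.2, 287.8, 20.2, 20.6] [0.37  0.228] [45 47 48]
top round1 0.65 [191.5, 349.7, 28.7, 19.4] [0.223 0.302] [131  83  51]
top square1 0.87 [427.9, 257.7, 22.8, 23.8] [ 0.439 -0.266] [47 44 45]
side round1 0.79 [213.5, 239.6, 18.5, 30.2] [0.346 0.121] [120  57   0]
side round1 0.62 [206.2, 218.4, 20.2, 29.1] [0.37  0.232] [24 23 28]
side round1 0.56 [144.9, 222.0, 16.2, 31.9] [0.22  0.296] [127  58   0]
side square1 0.97 [329.7, 311.5, 29.9, 38.2] [ 0.441 -0.261] [24 21 26]
```

Request:
move_arm(
  series=[
    [0.4,2.0,0,0,0,0],
    [0,0,0,0,0,0],
    [0,0,0,0,0,0],
  ],
)

```text
clock: 40.05
position: [0.4467, 0.1449, 0.194]
ee_rot: [0.139, 3.138, 0.002]
force: [-0.6, 0.9, -0.7]
width: 0.5
```

```bash
python3 st.py; python3 bot.py | grep side
```

```text
t 40.05 p [446.7 144.9 194. ] yang 84.9 z [ 0.001  0.001 -1.   ] F [-0.6  0.9 -0.7] w 46.0
side round1 0.71 [250.5, 227.3, 15.8, 28.4] [0.444 0.142] [18 18 19]
side round1 0.63 [215.5, 240.3, 17.3, 28.2] [0.345 0.12 ] [121  56   0]
side round1 0.59 [209.5, 220.5, 15.8, 25.6] [0.371 0.234] [23 20 25]
side round1 0.58 [145.1, 223.7, 17.0, 30.3] [0.22  0.297] [124  57   0]
side round1 0.36 [274.2, 160.4, 73.6, 95.1] [0.62  0.153] [107 102  97]
side square1 0.87 [326.6, 314.8, 34.1, 31.6] [ 0.44  -0.259] [25 21 27]
```

Round bottle still in place. Adjust dy by +0.6 and descend.

Request:
move_arm(
  series=[
    [0,0.6,-4,0,0,0],
    [0,0,-4,0,0,0],
    [0,0,-3,0,0,0],
    [0,0,-1.5,0,0,0],
    [0,0,0,0,0,0],
    [0,0,0,0,0,0],
  ],
)

```text
clock: 40.95
position: [0.4468, 0.1523, 0.0694]
ee_rot: [0.137, 3.138, 0.003]
force: [0.7, 0.4, 0.6]
width: 0.502
```

Request:
move_arm(
  series=[
    [0,0,0,0,0,0],
    [0,0,0,0,0,0],
    [0,0,0,0,0,0],
    [0,0,0,0,0,0],
    [0,0,0,0,0,0],
    [0,0,0,0,0,0],
  ],
  grip=0.1,
)

```text
clock: 41.55
position: [0.4472, 0.152, 0.0696]
ee_rot: [0.137, 3.136, 0.003]
force: [-0.0, -1.6, 6.7]
width: 0.3
```

```bash
python3 st.py
```

```text
t 41.55 p [447.2 152.   69.6] yang 85.0 z [ 0.002  0.002 -1.   ] F [-0.  -1.6  6.7] w 27.6
```

Request:
move_arm(
  series=[
    [0,0,3,0,0,0],
    [0,0,4,0,0,0],
    [0,0,3,0,0,0],
    [-0.2,-4.2,1,0,0,0],
    [-0.3,-4.6,0,0,0,0],
    [-0.3,-4.6,0,0,0,0],
    [-0.3,-4.6,0,0,0,0],
    [-0.3,-4.6,0,0,0,0],
  ],
)

```text
clock: 42.35
position: [0.432, -0.0756, 0.1791]
ee_rot: [0.137, 3.137, 0.003]
force: [1.0, -0.2, -1.9]
width: 0.301
```

Request:
move_arm(
  series=[
    [-0.3,-4.6,0,0,0,0],
    [-0.3,-4.5,0,0,0,0],
    [0,0,0,0,0,0],
    [0,0,0,0,0,0],
    [0,0,0,0,0,0],
  ],
)

```text
clock: 42.85
position: [0.4267, -0.1636, 0.179]
ee_rot: [0.135, 3.138, 0.004]
force: [0.5, 0.6, -1.4]
width: 0.303
```

```bash
python3 st.py
```

```text
t 42.85 p [ 426.7 -163.6  179. ] yang 85.1 z [ 0.001  0.002 -1.   ] F [ 0.5  0.6 -1.4] w 27.9
```

Request:
move_arm(
  series=[
    [0,0,-4,0,0,0],
    [0,0,-3.5,0,0,0],
    [0,0,-2,0,0,0],
    [0,0,-0.5,0,0,0],
    [0,0,-0.3,0,0,0],
    [0,0,-0.2,0,0,0],
    [0,0,0,0,0,0],
    [0,0,0,0,0,0],
  ],
)

```text
clock: 43.65
position: [0.4276, -0.165, 0.075]
ee_rot: [0.134, 3.136, -0.001]
force: [-1.4, -6.3, 8.4]
width: 0.299
```

```bash
python3 st.py
```

```text
t 43.65 p [ 427.6 -165.    75. ] yang 85.1 z [ 0.002 -0.001 -1.   ] F [-1.4 -6.3  8.4] w 27.5
```

Request:
move_arm(
  series=[
    [0,-0.2,0.1,0,0,0],
    [0,0,0,0,0,0],
  ],
)

```text
clock: 43.85
position: [0.4271, -0.1656, 0.0753]
ee_rot: [0.134, 3.137, 0.003]
force: [-0.2, 0.3, -2.4]
width: 0.298
```

Request:
move_arm(
  series=[
    [0,0,0,0,0,0],
    [0,0,0,0,0,0],
    [0,0,0,0,0,0],
    [0,0,1,0,0,0],
    [0,0,4,0,0,0],
    [0,0,5,0,0,0],
    [0,2,1,0,0,0],
  ],
  grip=0.5,
)

```text
clock: 44.55
position: [0.4291, -0.1485, 0.1899]
ee_rot: [0.142, 3.131, -0.001]
force: [1.0, 0.0, -1.0]
width: 0.499
```

Request:
move_arm(
  series=[
    [-0.6,4.2,0,0,0,7],
    [-0.6,4.2,0,0,0,7],
    [-0.6,4.2,0,0,0,7],
    [-0.6,4.2,0,0,0,7],
    [-0.6,4.2,0,0,0,7],
    [-0.6,4.2,0,0,0,7],
    [-0.6,4.2,0,0,0,7],
    [0,0,0,0,0,7],
  ],
)

```text
clock: 45.35
position: [0.3832, 0.1537, 0.1864]
ee_rot: [-1.371, 2.823, 0.007]
force: [0.9, 0.1, 0.0]
width: 0.497
```

```bash
python3 st.py; python3 bot.py
```

```text
t 45.35 p [383.2 153.7 186.4] yang 141.8 z [ 0.001  0.005 -1.   ] F [0.9 0.1 0. ] w 45.7
top round1 0.94 [195.4, 349.5, 24.4, 20.9] [0.223 0.301] [131  84  51]
top round1 0.8 [385.4, 264.6, 22.1, 19.8] [ 0.426 -0.164] [52 50 51]
top round1 0.37 [431.4, 257.4, 17.6, 22.4] [ 0.438 -0.266] [46 44 45]
top square1 0.93 [425.6, 258.5, 24.9, 21.5] [ 0.438 -0.266] [47 44 45]
top square1 0.44 [494.3, 164.1, 41.8, 87.8] [ 0.593 -0.459] [161 131  94]
side round1 0.9 [210.0, 221.3, 16.9, 27.2] [0.37  0.233] [19 19 21]
side round1 0.83 [214.2, 238.0, 18.4, 30.4] [0.346 0.121] [116  52   0]
side round1 0.82 [143.0, 223.8, 18.2, 29.1] [0.22  0.296] [127  58   0]
side round1 0.81 [303.8, 292.4, 21.4, 31.5] [ 0.427 -0.166] [31 28 31]
side square1 0.78 [330.6, 315.2, 26.2, 30.4] [ 0.441 -0.26 ] [24 21 26]
```

Request:
move_arm(
  series=[
    [-0.7,3.7,0,0,0,0],
    [-0.6,3.7,0,0,0,0],
    [0,0,0,0,0,0],
    [0,0,0,0,0,0],
    [0,0,0,0,0,0],
  ],
)

```text
clock: 46.15
position: [0.372, 0.2197, 0.1848]
ee_rot: [1.349, -2.837, -0.002]
force: [0.8, -1.3, -0.5]
width: 0.501
```

```bash
python3 st.py
```

```text
t 46.15 p [372.  219.7 184.8] yang 140.9 z [-0.001  0.001 -1.   ] F [ 0.8 -1.3 -0.5] w 46.1
```

Request:
move_arm(
  series=[
    [-0.2,0.9,-4,0,0,0],
    [0,0,-4,0,0,0],
    [0,0,-2.5,0,0,0],
    [0,0,-1.0,0,0,0],
    [0,0,0,0,0,0],
    [0,0,0,0,0,0],
  ],
)

```text
clock: 46.75
position: [0.3704, 0.2301, 0.0709]
ee_rot: [-1.351, 2.835, 0.003]
force: [0.1, -0.6, 0.1]
width: 0.5
```

```bash
python3 st.py
```

```text
t 46.75 p [370.4 230.1  70.9] yang 140.9 z [ 0.     0.002 -1.   ] F [ 0.1 -0.6  0.1] w 46.0
```

Request:
move_arm(
  series=[
    [0,0,0,0,0,0],
    [0,0,0,0,0,0],
    [0,0,0,0,0,0],
    [0,0,0,0,0,0],
    [0,0,0,0,0,0],
    [0,0,0,0,0,0],
  ],
  grip=0.1,
)

```text
clock: 47.35
position: [0.3704, 0.2304, 0.0705]
ee_rot: [-1.352, 2.834, 0.003]
force: [0.9, -2.0, 7.2]
width: 0.304
```

```bash
python3 st.py
```

```text
t 47.35 p [370.4 230.4  70.5] yang 141.0 z [ 0.001  0.002 -1.   ] F [ 0.9 -2.   7.2] w 27.9
```

Request:
move_arm(
  series=[
    [0,0,3,0,0,0],
    [0,0,4,0,0,0],
    [0,0,4,0,0,0],
    [0.4,-4.2,1,0,0,0],
    [0.5,-4.5,0,0,0,0],
    [0.5,-4.5,0,0,0,0],
    [0.5,-4.5,0,0,0,0],
    [0.5,-4.5,0,0,0,0],
  ],
)

```text
clock: 48.15
position: [0.3932, 0.0064, 0.19]
ee_rot: [1.353, -2.835, -0.003]
force: [0.6, -1.2, -1.3]
width: 0.296
```

Request:
move_arm(
  series=[
    [0.5,-4.5,0,0,0,0],
    [0.5,-4.5,0,0,0,0],
    [0.5,-4.5,0,0,0,0],
    [0.4,-4.5,0,0,0,0],
    [0.4,-4.5,0,0,0,0],
    [0,0,0,0,0,0],
    [0,0,0,0,0,0],
    [0,0,0,0,0,0],
  ],
)

```text
clock: 48.95
position: [0.4165, -0.2154, 0.1899]
ee_rot: [-1.355, 2.834, 0.005]
force: [-0.3, 0.5, -1.0]
width: 0.297
```

```bash
python3 st.py; python3 -c "
from h import *
print(np.round(monitor.observe()['joints'],2))"
```

```text
t 48.95 p [ 416.5 -215.4  189.9] yang 141.1 z [-0.001  0.003 -1.   ] F [-0.3  0.5 -1. ] w 27.3
[ 1.14  0.42 -1.    1.96  0.42  0.99  2.41]
```

Gripped at 0.0705, so the bottle reaches the floor at a TCP height of 0.0765.

Request:
move_arm(
  series=[
    [0.1,-0.2,-4,0,0,0],
    [0,0,-4,0,0,0],
    [0,0,-2,0,0,0],
    [0,0,-0.6,0,0,0],
    [0,0,-0.4,0,0,0],
    [0,0,-0.3,0,0,0],
    [0,0,-0.1,0,0,0],
    [0,0,0,0,0,0],
  ],
)

```text
clock: 49.75
position: [0.4182, -0.219, 0.0767]
ee_rot: [-1.352, 2.835, 0.001]
force: [0.3, -0.6, -0.8]
width: 0.302
```

```bash
python3 st.py
```

```text
t 49.75 p [ 418.2 -219.    76.7] yang 141.0 z [ 0.     0.001 -1.   ] F [ 0.3 -0.6 -0.8] w 27.8
```

Request:
move_arm(
  series=[
    [0,0,-0.1,0,0,0],
    [0,0,0,0,0,0],
  ],
)

```text
clock: 49.95
position: [0.4189, -0.2194, 0.0761]
ee_rot: [-1.351, 2.834, -0.0]
force: [0.8, -0.5, 4.8]
width: 0.302
```

Request:
move_arm(
  series=[
    [0,0,0,0,0,0],
    [0,0,0,0,0,0],
    [0,0,0,0,0,0],
    [0,0,1,0,0,0],
    [0,0,4,0,0,0],
    [0,0,5,0,0,0],
    [0,0,4,0,0,0],
  ],
  grip=0.42,
)

```text
clock: 50.65
position: [0.4179, -0.218, 0.2178]
ee_rot: [-1.354, 2.834, 0.003]
force: [0.7, -1.2, 0.7]
width: 0.417
```

Request:
move_arm(
  series=[
    [0,4.5,0,0,0,0],
    [0,4.5,0,0,0,0],
    [0,4.5,0,0,0,0],
    [0,4.5,0,0,0,0],
    [0,4.5,0,0,0,0],
    [0,4.5,0,0,0,0],
    [0,0,0,0,0,0],
    [0,0,0,0,0,0],
  ],
)

```text
clock: 51.45
position: [0.4174, 0.0525, 0.2155]
ee_rot: [-1.358, 2.833, 0.003]
force: [1.1, -0.8, -0.9]
width: 0.423
```

```bash
python3 st.py; python3 bot.py
python3 - <<'E'
from h import *
ct=cam('top'); save(ct,'fin_t.png',(185,150,290,170),2.7)
cs=cam('side'); k=3.4;x,y,w,h=225,160,175,170; im=cv2.resize(cs[0]['color'][y:y+h,x:x+w,::-1],None,fx=k,fy=k,interpolation=cv2.INTER_CUBIC)
for d in(84,-28,-84): wire(im,cs,T(*RACK,box(-.045,.045,d/1e3-.004,d/1e3+.004,.015,.125)),k,(x,y),(0,0,255))
cv2.imwrite('pics/fin_s.png',im)
E
```

```text
t 51.45 p [417.4  52.5 215.5] yang 141.2 z [-0.001  0.002 -1.   ] F [ 1.1 -0.8 -0.9] w 38.9
top round1 0.73 [410.1, 267.1, 19.9, 22.1] [ 0.417 -0.218] [50 49 49]
top round1 0.72 [387.1, 266.6, 20.0, 17.7] [ 0.427 -0.164] [51 49 50]
top round1 0.72 [193.9, 349.6, 24.2, 18.1] [0.222 0.302] [134  85  51]
top round1 0.5 [268.3, 306.5, 14.4, 9.9] [0.335 0.138] [165 107  58]
top square1 0.88 [425.7, 258.4, 22.6, 22.1] [ 0.439 -0.267] [46 43 44]
side round1 0.67 [141.8, 225.3, 19.1, 30.7] [0.22  0.298] [128  58   0]
side round1 0.61 [210.7, 237.2, 21.3, 32.3] [0.345 0.121] [121  57   0]
side round1 0.55 [303.6, 289.5, 18.9, 34.0] [ 0.428 -0.155] [28 25 31]
side square1 0.72 [327.9, 314.8, 29.4, 32.2] [ 0.441 -0.26 ] [25 21 27]
```

View pics/fin_t.png

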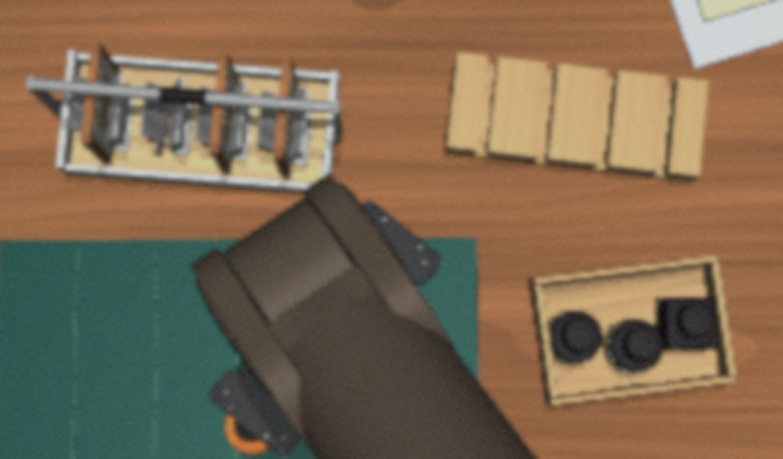

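View pics/fin_s.png

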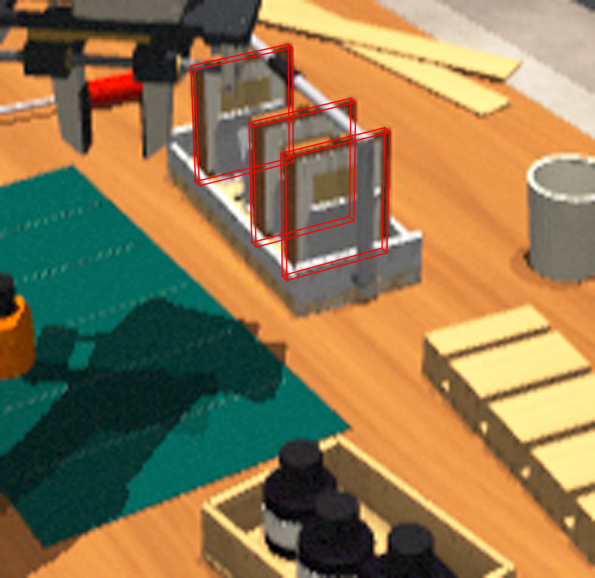

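Final pictures: three boards stand in their clips under the upright bar, and three dark bottles stand in the box. The stand is empty and the bystanders are where they were. Handing in.

```bash
python3 -c "
from h import *
print(workorder.sign_off(), monitor.observe()['clock'])"
```

```text
the job is handed in; nothing more can be done
the job is handed in; nothing more can be done
```

I packed the desk and handed the job in at about 52 s of robot time; the sign-off gave no verdict.

- **Boards:** Only three were in the stand. Each is pushed into its own clip (slots 1, 3 and 4). Each stopped hard with 24–36 N on the wrist, 4.9 mm above where I had gripped it in the stand, which puts its lower edge on the rack base. The pushes ended above the suggested 10–18 N but well below the limits.
- **Bar:** I swung it up until it pushed back with about 7.5 N. In the pictures it stands upright over the boards, in line with the model.
- **Bottles:** The one square and two round dark bottles are in the ink box. Each touched the floor at the expected height, and in the last pictures they stand upright inside the walls. The two orange look-alikes stayed on the desk.
- **Left alone:** I did not touch the shoe last, the water cup or the hand tool. The cup and hand tool look unmoved in the pictures; the last was outside the final crops, but a detection late in the run put it where it started.

**Small problems:**
- The last joint reached its limit while carrying the square bottle, so I turned the gripper back before placing it.
- The second round bottle came close to the box wall (6 N sideways), and I eased it off before letting go.
- The middle bottle was not reported in the final side view, but the top-view detection and both pictures show it.
- I saw no bottle get knocked aside.

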